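Fill the power-supply repair kit tray

TASK

Fill the blue kit tray for one power-supply repair: the wide two-terminal capacitor goes upright in the round nest, the short square heat sink (fins up) in the square nest, the transformer lengthwise in the long nest and the ring choke flat over the post, each right way up and fully down on its nest's floor. Set them down rather than dropping them, and leave the slim one-terminal capacitor and the long heat sink where they are.

Things in the scene. Friction and masses are not known exactly. Their poses are not given: they have to be found in the camera images.
- capacitor: The wide can capacitor: black upright cylinder 42 mm in diameter and 50 mm high, grey top with TWO small metal terminals standing 5 mm above it; about 70 g. Loose. Origin at the centre of its underside, z up.
- heat_sink: The short heat sink: bare aluminium, square seen from above, 40 x 40 mm and 32 mm high, with a 6 mm base and seven upright fins running along its x; the outermost fins are its flat side faces at y = -20 and +20 mm, grip it across these; about 70 g. Loose. Origin at the centre of its underside, z up.
- transformer: The transformer: a dark steel core block 60 mm long (x), 30 mm wide (y), 36 mm high, with a copper winding across its middle; grip it across its width y; about 250 g. Loose. Origin at the centre of its underside, z up.
- choke: The ring choke: a copper-wound ring 50 mm in outer diameter, with a 30 mm hole, 30 mm high, lying flat; about 120 g. Loose. Origin at the centre of its underside, z up.
- slim_capacitor: Look-alike that stays: slim black can capacitor, 25 mm in diameter, 50 mm high, with ONE metal terminal in the centre of its top. Loose. Origin at the centre of its underside, z up.
- long_heat_sink: Look-alike that stays: long aluminium heat sink, 68 mm long (x), 40 mm wide (y), 32 mm high, with the same fins as the short one. Loose. Origin at the centre of its underside, z up.
- nest_round: The round nest, for the capacitor. One of four, 2 by 2, 95 mm apart, in any order, fixed in the blue kit tray (206 mm square, 14 mm high). Grey 88 mm square plate 4 mm thick; origin at the centre of its underside (4 mm over the bench), z up, x and y along its edges; the part rests on it at z = 4 mm. Round rim, 62 mm inside diameter, 4 mm thick, its top at z = 12 mm.
- nest_square: The square nest, for the short heat sink. One of four, 2 by 2, 95 mm apart, in any order, fixed in the blue kit tray (206 mm square, 14 mm high). Grey 88 mm square plate 4 mm thick; origin at the centre of its underside (4 mm over the bench), z up, x and y along its edges; the part rests on it at z = 4 mm. Square rim, 62 x 62 mm inside, 4 mm thick, its top at z = 12 mm.
- nest_long: The long nest, for the transformer. One of four, 2 by 2, 95 mm apart, in any order, fixed in the blue kit tray (206 mm square, 14 mm high). Grey 88 mm square plate 4 mm thick; origin at the centre of its underside (4 mm over the bench), z up, x and y along its edges; the part rests on it at z = 4 mm. Oblong rim, 80 (x) by 50 mm (y) inside, 4 mm thick, top at z = 12 mm.
- nest_post: The post nest, for the ring choke. One of four, 2 by 2, 95 mm apart, in any order, fixed in the blue kit tray (206 mm square, 14 mm high). Grey 88 mm square plate 4 mm thick; origin at the centre of its underside (4 mm over the bench), z up, x and y along its edges; the part rests on it at z = 4 mm. No rim; an upright dark post, 12 mm in diameter, top at z = 20 mm, on a white disc.
Things that resemble listed ones, but are neither listed nor needed, are in the scene too. What is shaped like the transformer but pink, red or turquoise is not meant.

How it is judged:
By the outcome, as a careful person would: the job done as asked, in the order asked, and still so for the second after the job is handed in, with the robot touching nothing.
It also fails if it takes over 109 s, if anything falls off the work surface, if the arm or the gripper's body presses on something with over 40 N, if the wrist force passes 120 N, or if a joint passes its speed limit or range.

ROBOT

A 6-joint arm with a two-finger parallel gripper is mounted at the origin on the work surface. World frame = base frame: x ahead of the robot, y to its left, z up, the work surface at z = 0. Lengths are in m, angles in rad, forces in N, time in s.
With the tool pointing down it reaches from about 0.275 to 0.975 m from the base axis. Payload 8.4 kg.
Tool frame: the origin (TCP) lies midway between the tips of the shut fingers; the grasp point (between the pads) lies 19 mm behind it; z points along the fingers, x is the direction in which the jaws open and shut, and the axes are right-handed (so a half turn about z gives the same grasp; the last joint's range is limited). The gripper opens to 92 mm and grips with 3 to 60 N. Pads are 20 mm wide; open, the fingers measure 128 mm over their backs; the gripper's body (75 mm by 189 mm) begins 69 mm behind the grasp point.
Start: joints at [-1.262, 0.353, 1.633, -0, 1.155, -0.002], TCP at [0.191, -0.595, 0.185] pointing down, gripper open.
Joint ranges: [-2.63, 2.63], [-0.92, 2.1], [0.06, 2.66], [-1.3, 4.44], [0, 2.69], [-3.02, 3.02]. Speed limits (rad/s): [2.22, 2.22, 2.79, 3.14, 3.14, 3.14].

INTERFACE

Orientations are given as a 3x3 rotation matrix whose columns are the frame's x, y, z axes.
In Python, from cell import arm gives the robot as it stands. The module is installed in compiled form; this text tells all that it offers.
- The arm moves only by the tool drive_tool, never from a script. Its argument "plan" is a list of rows, each a list of 7 numbers: the finger opening in m, from 0 to 0.0919, then the shift along the tool's x, y, z in m, then the turn, a rotation vector about the tool's x, y, z in rad. A call has 1 to 10 rows; each row shifts and turns the commanded pose from where the row before left it, along the tool's axes as they then stand; what a row does not reach is not made up. A row lasts 1/8 s, in which the tool goes at most 62.5 mm and 10.7 degrees, less where a joint would pass 70% of its speed; a pose out of reach is approached as far as the arm can. A call is refused whole if a number of a shift passes 0.0625 or a number of a turn 0.188, either way. A call with a gripper value outside its range is refused whole. The fingers move at their own pace and stop on an object; the grip force is fixed at half the most. Time passes only in rows, so rows that do not move let the fingers close. It gives the time, the measured TCP pose, the force and the opening at its end, in the units of the state.
- arm.state(): the state, without advancing time (a new reading comes with each control period).
- arm.grab_frame(name): name is "scene" or "top" or "wrist"; returns the picture (400x640x3 uint8, red, green, blue); there is no depth.
- arm.get_calibration(name): a dict with "intrinsics" (3x3 intrinsics, pixels), "extrinsics" (4x4, takes a point from camera to world coordinates). Camera axes: x right, y up, looking along -z (the intrinsics and any distortion apply to the point x, -y, -z); pixel columns grow to the right and rows downward; lengths in m; the calibration is good to about 2 mm. The wrist camera is an equidistant fisheye: a pixel r from the principal point sees the ray r / f radians off the axis. A picture is of the moment at which its call begins: read the wrist's pose just before it. get_calibration takes no time and is no camera call; for the wrist camera it gives the pose at the moment of the call.
- arm.finish_job(): hands the job in, once; it reports no verdict.
The state is a dict: "time": time; "joint_positions": joint angles; "qvel": joint speeds; "tau": joint torques, N m; "tool_pos": TCP position; "tcp_rot": TCP orientation; "ft_force": force on the tool from outside, world axes, zero at the start; "wrist_torque": the same for the moment, N m; "width": opening from 0.0 (shut) to 1.0 (fully open).
Only numpy, scipy, OpenCV 4.12 (cv2) and the standard library are available. Lean on these libraries where they do the work, as an engineer would, in place of code of your own. Each camera call takes 0.05 s, during which the arm holds its last target.

## Working session

There is one attempt and no reset: what is moved stays moved. The work goes in short steps, Python scripts to look and compute and a tool call to move; the robot and the scene stay as the last step left them, time stands still between calls to the robot, and variables do not carry over. Pictures are saved under pics/ and viewed, and the job is handed in when it is done.

Besides the shell and the picture viewer there is one more tool, called after ">>>" in YAML: its name, and indented under it one key for each argument. drive_tool: Moves the arm, as the interface text tells. Its arguments: {"type":"object","properties":{"plan":{"type":"array","items":{"type":"array","items":{"type":"number"}}}},"required":["plan"]}

```bash
mkdir -p pics; ls; python3 - <<'E'
from cell import arm
import cv2,numpy as np
s=arm.state();print(s)
for n in("scene","top"):
    c=arm.get_calibration(n);print(n,c)
    cv2.imwrite(f"pics/{n}0.png",arm.grab_frame(n)[:,:,::-1])
c=arm.get_calibration("wrist");print(c)
cv2.imwrite("pics/wrist0.png",arm.grab_frame("wrist")[:,:,::-1])
E
```

```text
pics
{'time': 0.0, 'joint_positions': array([-1.26241007e+00,  3.53618872e-01,  1.63412895e+00,  1.62331166e-05,
        1.15517550e+00, -2.43484121e-03]), 'qvel': array([ 0.00043596, -0.00023607, -0.00224268,  0.00061682,  0.0008696 ,
       -0.00039665]), 'tau': array([ 3.14563702e-03, -5.93834317e+01, -3.34213936e+01,  6.98151765e-02,
        2.33232009e-02, -1.56751998e-04]), 'tool_pos': array([ 0.19097582, -0.59455667,  0.18408422]), 'tcp_rot': array([[ 3.05833980e-01, -9.52084778e-01, -3.89733014e-04],
       [-9.52083928e-01, -3.05834228e-01,  1.27239237e-03],
       [-1.33061911e-03, -1.80822857e-05, -9.99999115e-01]]), 'ft_force': array([-0.31103827,  0.62064734, -0.15857207]), 'wrist_torque': array([-0.02040834,  0.02352465, -0.04554527]), 'width': 0.9991576620060336}
scene {'intrinsics': array([[487.54331264,   0.        , 321.96267174],
       [  0.        , 487.54331264, 208.03958048],
       [  0.        ,   0.        ,   1.        ]]), 'extrinsics': array([[-0.5976117 , -0.41508219,  0.68597888,  1.25671966],
       [ 0.80166699, -0.29461605,  0.52012636,  0.5273526 ],
[... 288 characters left out ...]
      ]]), 'extrinsics': array([[-0.01717946,  0.99132959, -0.13027091,  0.37562267],
       [-0.99983029, -0.01789947, -0.00435803, -0.01358869],
       [-0.00665202,  0.13017393,  0.99146886,  0.98370213],
       [ 0.        ,  0.        ,  0.        ,  1.        ]])}
{'intrinsics': array([[309.70691629,   0.        , 318.23246372],
       [  0.        , 309.70691629, 197.41622711],
       [  0.        ,   0.        ,   1.        ]]), 'extrinsics': array([[ 0.30485615,  0.92223398,  0.23779658,  0.2584541 ],
       [-0.95239687,  0.29564948,  0.07437466, -0.57295316],
       [-0.0017136 , -0.24915029,  0.96846332,  0.38379717],
       [ 0.        ,  0.        ,  0.        ,  1.        ]])}
```

View pics/scene0.png

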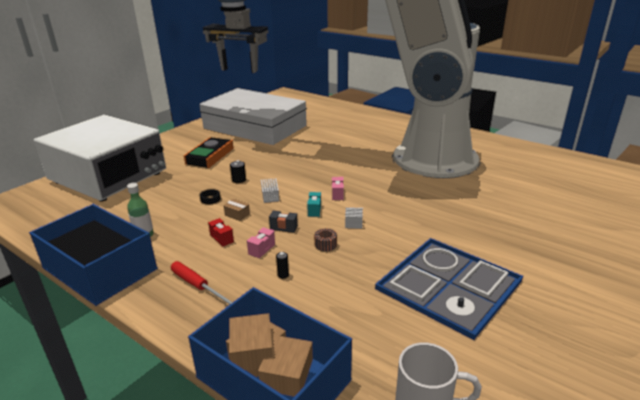

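View pics/top0.png

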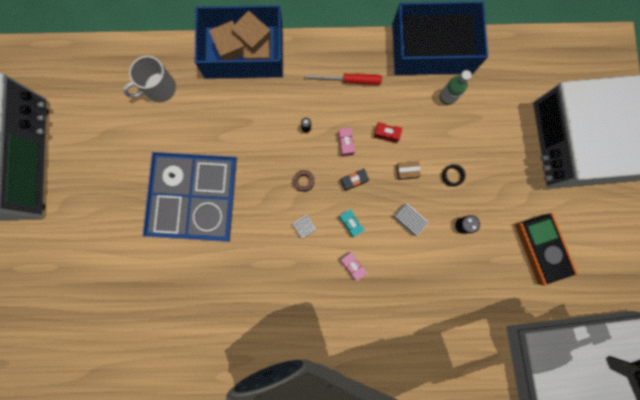

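View pics/wrist0.png

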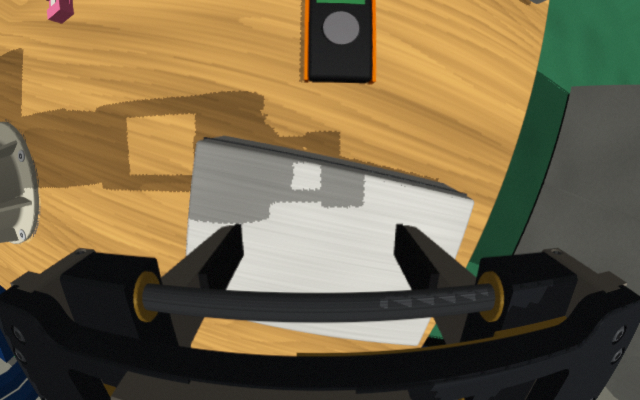

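The top view shows the following:
- **Tray:** around (190,196), with post top-left, square top-right, long bottom-left and round bottom-right.
- **Parts to move:** wide capacitor (468,224), short sink (304,226), transformer (354,180) and choke (303,181).
- **Decoys:** slim capacitor (306,125), long sink (410,220), black ring (454,175) and coloured or brown blocks.

I'll zoom in next and compute positions.

```bash
cat > h.py <<'E'
import numpy as np,cv2
from cell import arm
def ray(cal,u,v,fish=False):
    K=cal["intrinsics"];E=cal["extrinsics"]
    x=(u-K[0,2])/K[0,0];y=(v-K[1,2])/K[1,1]
    if fish:
        r=np.hypot(x,y);s=np.sin(r)/r if r>1e-9 else 1;d=np.array([x*s,-y*s,-np.cos(r)])
    else:d=np.array([x,-y,-1])
    return E[:3,3],E[:3,:3]@d
def onz(cal,u,v,z,fish=False):
    o,d=ray(cal,u,v,fish);return o+d*(z-o[2])/d[2]
def proj(cal,p,fish=False):
    K=cal["intrinsics"];E=cal["extrinsics"]
    q=E[:3,:3].T@(np.asarray(p)-E[:3,3]);x,y,z=q[0],-q[1],-q[2]
    if fish:
        th=np.arctan2(np.hypot(x,y),z);h=np.hypot(x,y);x,y=x/h*th,y/h*th
    else:x,y=x/z,y/z
    return K[0,0]*x+K[0,2],K[1,1]*y+K[1,2]
E
python3 - <<'E'
from h import *
im=cv2.imread('pics/top0.png')
cv2.imwrite('pics/t1.png',cv2.resize(im[100:290,280:500],None,fx=3.6,fy=3.1,interpolation=cv2.INTER_CUBIC)[:600,:800])
cv2.imwrite('pics/t2.png',cv2.resize(im[145:250,135:245],None,fx=5,fy=5,interpolation=cv2.INTER_CUBIC))
im=cv2.imread('pics/scene0.png')
cv2.imwrite('pics/s1.png',cv2.resize(im[140:290,180:380],None,fx=4,fy=4,interpolation=cv2.INTER_CUBIC))
cal=arm.get_calibration('top')
for n,u,v,z in [('cap',468,224,.05),('sink',304,226,.032),('tr',354,180,.036),('choke',303,181,.03),('slim',306,125,.05),('long',410,220,.032),('round',207,216,.008),('square',211,178,.012),('longn',168,214,.012),('post',172,176,.008),('tr pink',346,141,.036)]:
    print(n,onz(cal,u,v,z).round(4))
E
```

```text
cap [ 0.4376 -0.3704  0.05  ]
sink [0.4409 0.0034 0.032 ]
tr [ 0.5466 -0.1158  0.036 ]
choke [0.5475 0.0041 0.03  ]
slim [ 0.6777 -0.0053  0.05  ]
long [ 0.4505 -0.2434  0.032 ]
round [0.4706 0.2358 0.008 ]
square [0.5622 0.2265 0.012 ]
longn [0.4767 0.3282 0.012 ]
post [0.5696 0.3224 0.008 ]
tr pink [ 0.6411 -0.0997  0.036 ]
```

View pics/t1.png

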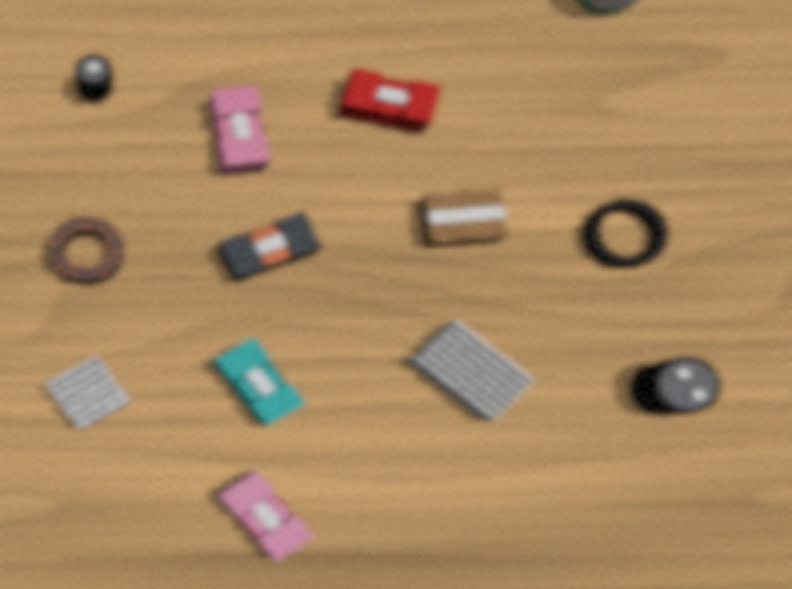

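View pics/t2.png

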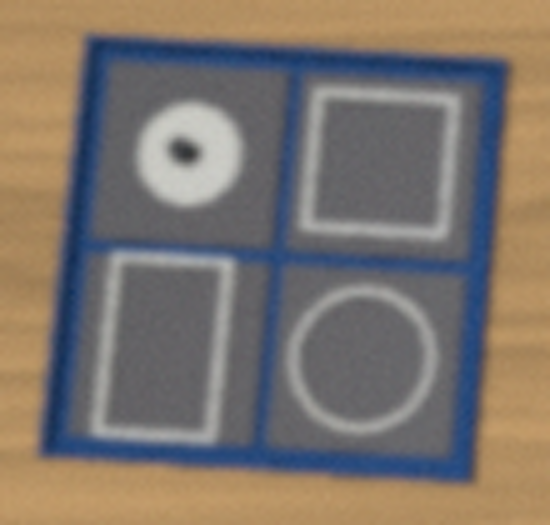

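View pics/s1.png

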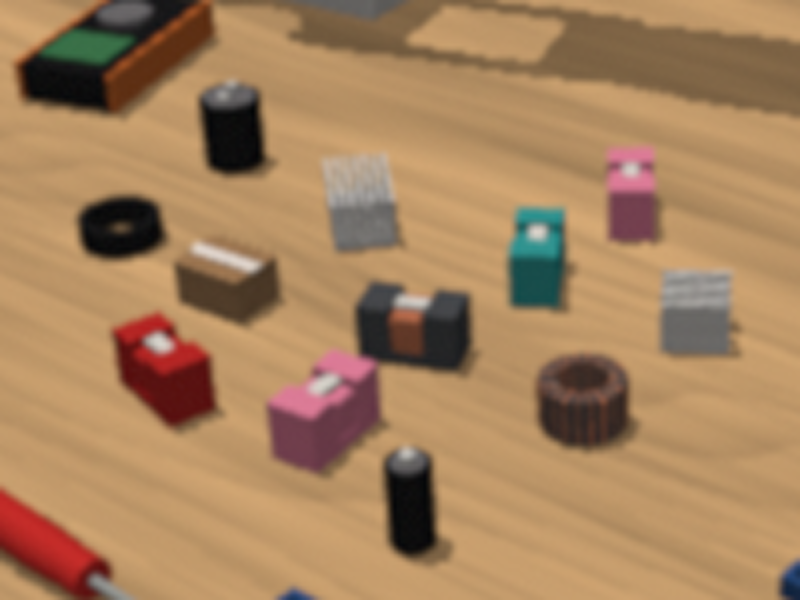

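```bash
python3 - <<'E'
from h import *
im=cv2.imread('pics/top0.png');cal=arm.get_calibration('top')
hsv=cv2.cvtColor(im,cv2.COLOR_BGR2HSV).astype(int)
H,S,V=hsv[...,0],hsv[...,1],hsv[...,2]
def comp(mask,u,v,r):
    m=np.zeros(mask.shape,np.uint8);m[v-r:v+r,u-r:u+r]=mask[v-r:v+r,u-r:u+r]*255
    c,_=cv2.findContours(m,cv2.RETR_EXTERNAL,cv2.CHAIN_APPROX_NONE)
    return max(c,key=cv2.contourArea)
def rect(c,z):
    P=np.array([onz(cal,*p[0],z)[:2] for p in c]);(cx,cy),(w,h),a=cv2.minAreaRect((P*1000).astype(np.float32))
    b=cv2.boxPoints(((cx,cy),(w,h),a));e=b[1]-b[0];f=b[2]-b[1]
    l=e if np.linalg.norm(e)>np.linalg.norm(f) else f
    return (cx,cy),(w,h),np.degrees(np.arctan2(l[1],l[0]))
gray=(S<45)
print('sink',rect(comp(gray,304,226,18),.032))
print('long',rect(comp(gray,410,220,25),.032))
dark=(V<110)
print('tr',rect(comp((V<105)|((H<12)&(S>100)&(V>120))|(S<60),354,180,20),.036))
print('cap top', rect(comp((S<60)&(V>75),468,224,18),.05))
c=comp((V<130),303,181,18);print('choke',rect(c,.03))
c=comp((H>100)&(H<130)&(S>120),190,196,62);print('tray',rect(c,.014))
cv2.imwrite('pics/m.png',((S<45)*255).astype(np.uint8))
E
```

```text
sink ((440.21563720703125, 3.7666454315185547), (40.891937255859375, 39.53485107421875), np.float32(31.407629))
long ((452.6080017089844, -244.79002380371094), (68.0538330078125, 44.33544158935547), np.float32(45.92293))
tr ((547.20849609375, -114.76643371582031), (31.194875717163086, 64.8603515625), np.float32(-68.420395))
cap top ((438.4248046875, -377.6359558105469), (35.05375671386719, 35.44682693481445), np.float32(-39.500984))
choke ((548.818603515625, 5.323112487792969), (49.69163513183594, 50.41168975830078), np.float32(-1.056032))
tray ((519.7537841796875, 276.2838134765625), (201.58457946777344, 200.46014404296875), np.float32(85.50586))
```

>>> drive_tool:
  plan:
    - [0.0919,-0.022,-0.05,0,0,0,0]
    - [0.0919,-0.022,-0.05,0,0,0,0]
    - [0.0919,-0.022,-0.05,0,0,0,0]
    - [0.0919,-0.022,-0.05,0,0,0,0]
    - [0.0919,-0.022,-0.05,0.005,0,0,0]
    - [0.0919,-0.022,-0.05,0.01,0,0,0]
    - [0.0919,0,0,0.01,0,0,0]

```text
time: 1.02
tool_pos: [0.4386, -0.3753, 0.1594]
tcp_rot: [[0.31, -0.951, 0.0], [-0.951, -0.31, 0.0], [-0.0, -0.001, -1.0]]
ft_force: [-0.8, -0.6, 0.3]
width: 0.999
```

```bash
cat >> h.py <<'E'
def shot(name,crop=None):
    s=arm.state();c=arm.get_calibration('wrist');im=arm.grab_frame('wrist')[:,:,::-1].copy()
    cv2.imwrite('pics/'+name+'.png',im);np.savez('pics/'+name,K=c['intrinsics'],E=c['extrinsics'])
    R=s['tcp_rot'];print('t',s['time'],'tcp',s['tool_pos'].round(4),'yaw',np.degrees(np.arctan2(R[1,0],R[0,0])).round(2),'tz',R[:,2].round(4),'F',s['ft_force'].round(1),'w',s['width']*.0919)
    return im,c
def load(name):
    d=np.load('pics/'+name+'.npz');return cv2.imread('pics/'+name+'.png'),dict(intrinsics=d['K'],extrinsics=d['E'])
def goal(x,y,z,yaw):
    s=arm.state();R=s['tcp_rot'];d=R.T@(np.array([x,y,z])-s['tool_pos'])
    cy=np.degrees(np.arctan2(R[1,0],R[0,0]));dy=(yaw-cy+90)%180-90
    print('tool delta mm',(d*1000).round(1),'turn about tool z (rad)',round(-np.radians(dy),4))
E
python3 - <<'E'
from h import *
shot('w1')
E
```

```text
t 1.025 tcp [ 0.4386 -0.3753  0.1594] yaw -71.96 tz [ 4.e-04  4.e-04 -1.e+00] F [-0.8 -0.6  0.3] w 0.09179288937003194
```

View pics/w1.png

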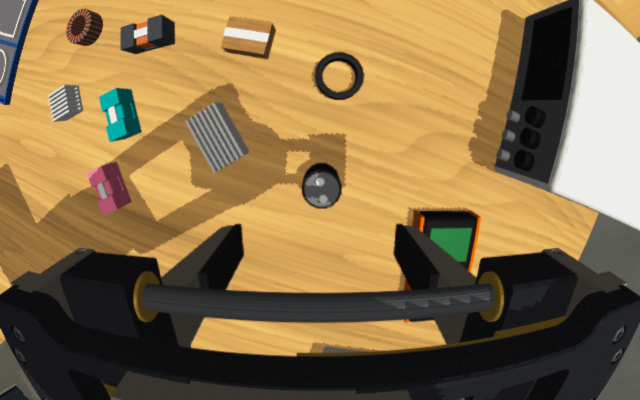

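```bash
python3 - <<'E'
from h import *
im,c=load('w1')
hsv=cv2.cvtColor(im,cv2.COLOR_BGR2HSV).astype(int)
m=((hsv[...,1]<60)&(hsv[...,2]<130)).astype(np.uint8)
r=np.zeros_like(m);r[160:212,298:346]=m[160:212,298:346]
n,l,st,ce=cv2.connectedComponentsWithStats(r);print(st,ce)
g=((hsv[...,1]<60)&(hsv[...,2]>70)).astype(np.uint8)[160:212,298:346]
print(onz(c,322,186,.05,True).round(4))
big=cv2.resize(im[150:220,280:360],None,fx=8,fy=8);cv2.imwrite('pics/w1c.png',big)
big=cv2.resize(im[60:140,30:110],None,fx=7,fy=7,interpolation=cv2.INTER_CUBIC);cv2.imwrite('pics/w1s.png',big)
goal(.4384,-.376,.05,-72)
E
```

```text
[[     0      0    640    400 254901]
 [   303    164     38     43   1099]] [[319.49297178 199.55692995]
 [321.13011829 186.29572338]]
[ 0.4429 -0.3774  0.05  ]
tool delta mm [  0.7  -1.9 107.9] turn about tool z (rad) -0.0002
```

View pics/w1c.png

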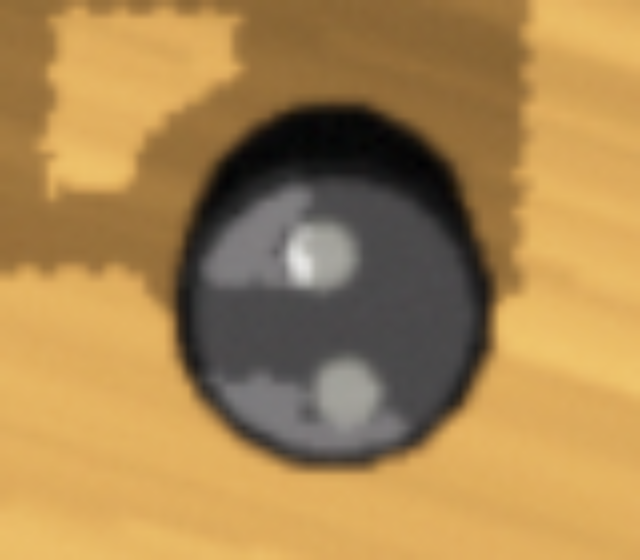

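View pics/w1s.png

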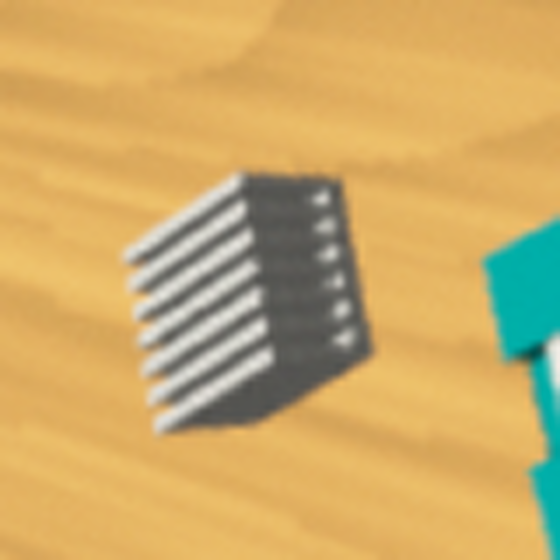

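```bash
python3 - <<'E'
from h import *
im,c=load('w1')
p=onz(c,321.9,190,.05,True);print(p.round(4))
goal(p[0],p[1],.018,-72)
a=onz(c,30+125/7,60+258/7,.032,True);b=onz(c,30+240/7,60+180/7,.032,True);d=a-b;print('fin dir',np.degrees(np.arctan2(d[1],d[0])),np.linalg.norm(d))
q=[onz(c,30+x/7,60+y/7,.032,True) for x,y in((125,258),(240,180),(272,357),(157,430))];print(np.mean(q,0))
E
```

```text
[ 0.4389 -0.3787  0.05  ]
tool delta mm [  3.4  -1.6 139.9] turn about tool z (rad) -0.0002
fin dir 121.91117011403301 0.039147682044320425
[0.44175913 0.00113375 0.032     ]
```

>>> drive_tool:
  plan:
    - [0.075,0.003,-0.001,0.035,0,0,0]
    - [0.075,0,0,0.04,0,0,0]
    - [0.075,0,0,0.035,0,0,0]
    - [0.075,0,0,0.02,0,0,0]
    - [0.075,0,0,0.01,0,0,0]
    - [0.075,0,0,0,0,0,0]
    - [0.03,0,0,0,0,0,0]
    - [0.03,0,0,0,0,0,0]
    - [0.03,0,0,0,0,0,0]
    - [0.03,0,0,0,0,0,0]

```text
time: 2.33
tool_pos: [0.4383, -0.3798, 0.0203]
tcp_rot: [[0.306, -0.952, -0.0], [-0.952, -0.306, 0.001], [-0.001, -0.0, -1.0]]
ft_force: [-2.0, 8.8, 18.1]
width: 0.399
```

```bash
python3 - <<'E'
from h import *
shot('w2')
cv2.imwrite('pics/s2.png',cv2.resize(arm.grab_frame('scene')[100:260,150:390,::-1],None,fx=3.3,fy=3.3))
E
```

```text
t 2.325 tcp [ 0.4383 -0.3798  0.0203] yaw -72.2 tz [-1.e-04  6.e-04 -1.e+00] F [-2.   8.8 18.1] w 0.036701075164442466
```

View pics/w2.png

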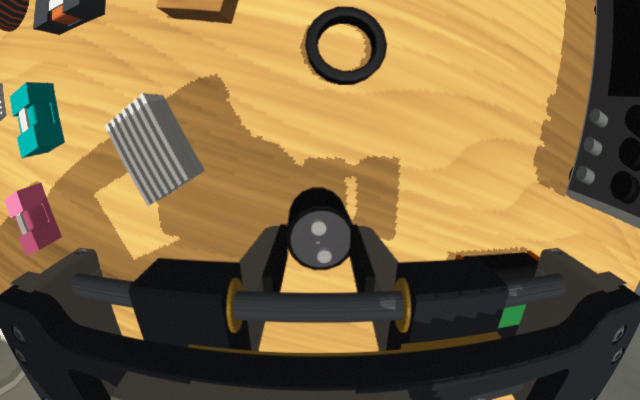

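View pics/s2.png

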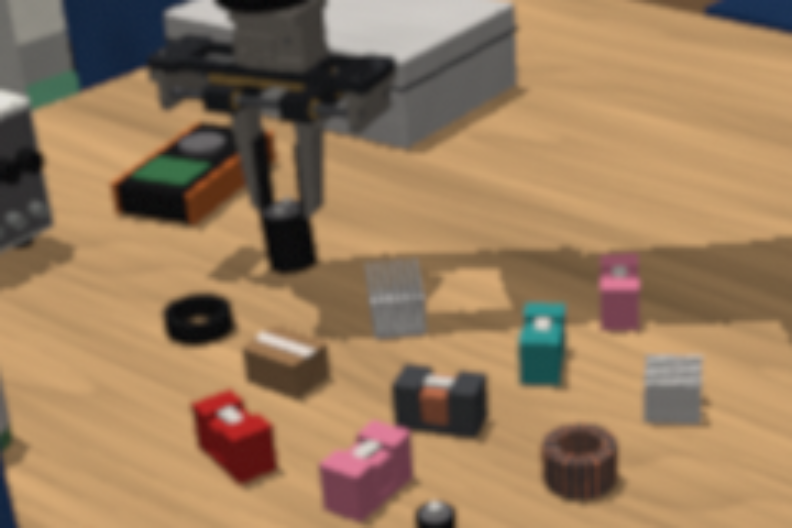

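```bash
python3 - <<'E'
from h import *
im,c=load('w2')
s=arm.state();t=s['tool_pos'];R=s['tcp_rot']
for z in(0,.019,.03): print(z,np.round(proj(c,t-R[:,2]*z,True),1))
for x in (-.018,.018):print(np.round(proj(c,t+R[:,0]*x-R[:,2]*.0,True),1))
p=onz(c,320,240,.05,True);print(p.round(4),(R.T@(p-t)).round(4))
sc=arm.get_calibration('scene');tc=arm.get_calibration('top')
print(np.round(proj(sc,t),1),np.round(proj(tc,t),1))
cv2.imwrite('pics/w2c.png',cv2.resize(im[170:300,230:410],None,fx=4.4,fy=4.4))
f=arm.grab_frame('top');cv2.imwrite('pics/t3.png',cv2.resize(f[180:270,420:520,::-1],None,fx=6,fy=6))
E
```

```text
0 [316.7 225.4]
0.019 [316.7 235.6]
0.03 [316.6 242.4]
[290.4 225.4]
[343.1 225.3]
[ 0.4396 -0.3801  0.05  ] [ 0.002  -0.0012 -0.0292]
[238.5 173.2] [466.7 224.8]
```

View pics/w2c.png

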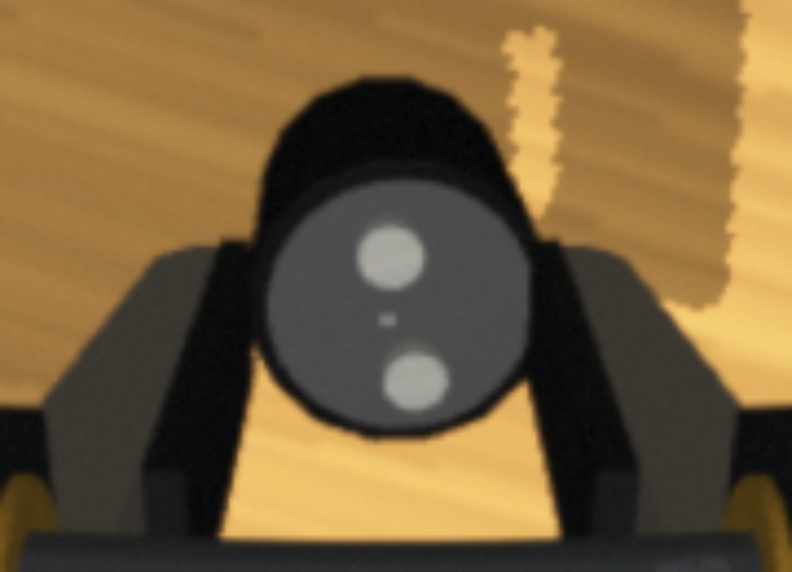

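View pics/t3.png

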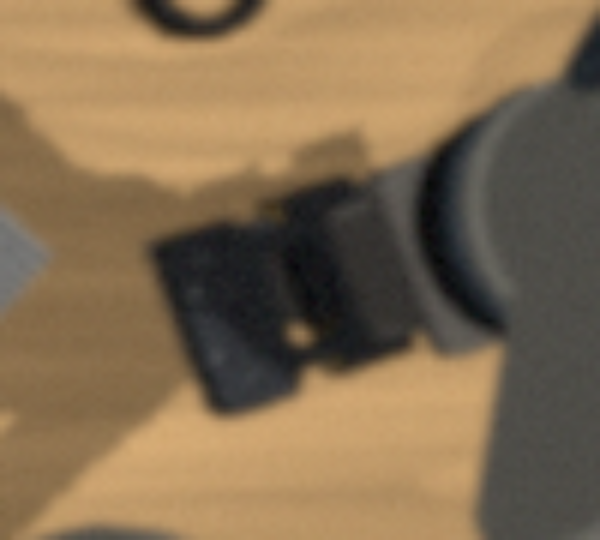

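The can looks tilted about 10° in the grip, leaning toward tool +x. I'll release, let it settle, and look again before gripping.

>>> drive_tool:
  plan:
    - [0.05,0,0,0,0,0,0]
    - [0.075,0,0,0,0,0,0]
    - [0.075,0,0,0,0,0,0]
    - [0.075,0,0,0,0,0,0]

```text
time: 2.98
tool_pos: [0.4381, -0.38, 0.0196]
tcp_rot: [[0.306, -0.952, -0.0], [-0.952, -0.306, 0.0], [-0.0, 0.0, -1.0]]
ft_force: [-0.5, 0.0, 0.6]
width: 0.743
```

```bash
python3 - <<'E'
from h import *
im,c=shot('w3')
t=arm.state()
cv2.imwrite('pics/w3c.png',cv2.resize(im[170:300,200:440],None,fx=3.3,fy=3.3))
cv2.imwrite('pics/s3.png',cv2.resize(arm.grab_frame('scene')[130:200,190:290,::-1],None,fx=6,fy=6))
E
```

```text
t 2.975 tcp [ 0.4381 -0.38    0.0196] yaw -72.19 tz [-4.e-04  4.e-04 -1.e+00] F [-0.5  0.   0.6] w 0.06823962415376326
```

View pics/w3c.png

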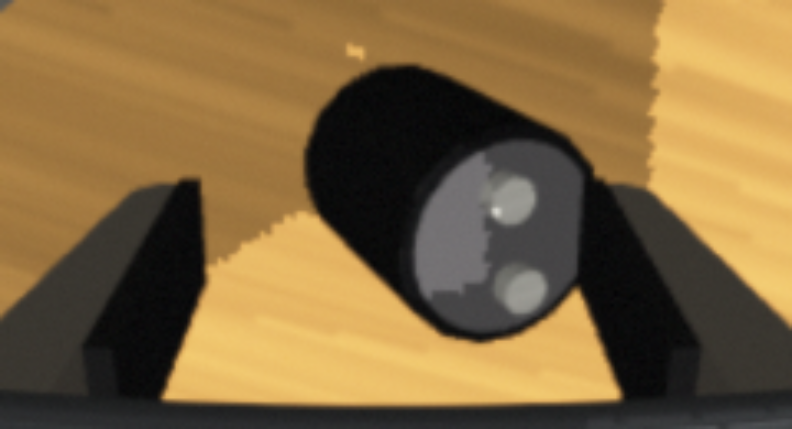

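View pics/s3.png

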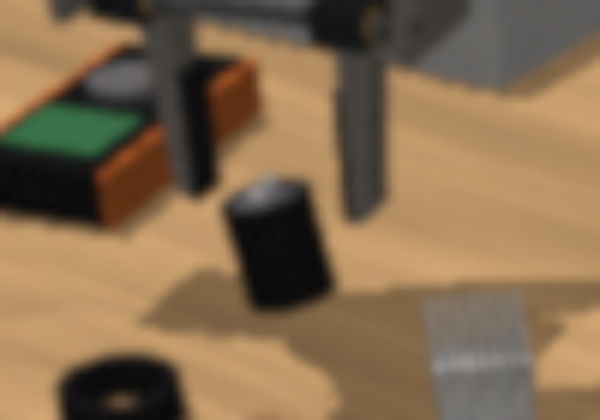

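>>> drive_tool:
  plan:
    - [0.0682,0,0,0,0,0,0]
    - [0.0682,0,0,0,0,0,0]

```text
time: 3.32
tool_pos: [0.4381, -0.3801, 0.0196]
tcp_rot: [[0.306, -0.952, -0.0], [-0.952, -0.306, 0.0], [-0.0, 0.0, -1.0]]
ft_force: [0.5, -0.3, 0.2]
width: 0.742
```

```bash
python3 - <<'E'
from h import *
im,c=shot('w4')
t=arm.state()
cv2.imwrite('pics/w4c.png',cv2.resize(im[170:300,200:440],None,fx=3.3,fy=3.3))
cv2.imwrite('pics/s4.png',cv2.resize(arm.grab_frame('scene')[130:200,190:290,::-1],None,fx=6,fy=6))
E
```

```text
t 3.325 tcp [ 0.4381 -0.3801  0.0196] yaw -72.2 tz [-3.e-04  3.e-04 -1.e+00] F [ 0.5 -0.3  0.2] w 0.06819285299630297
```

View pics/w4c.png

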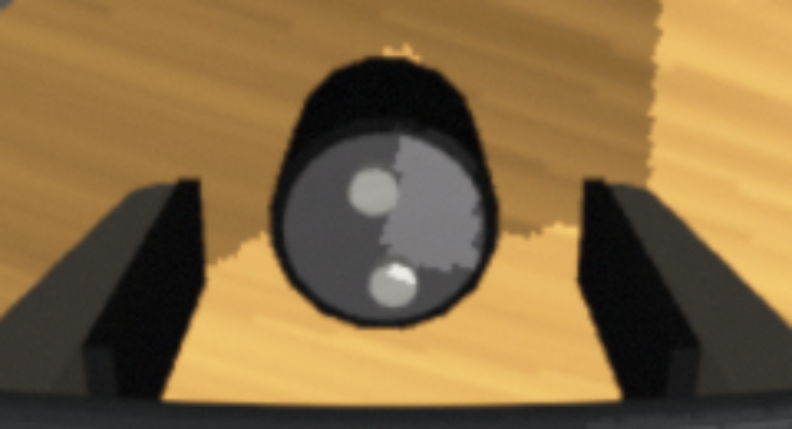

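View pics/s4.png

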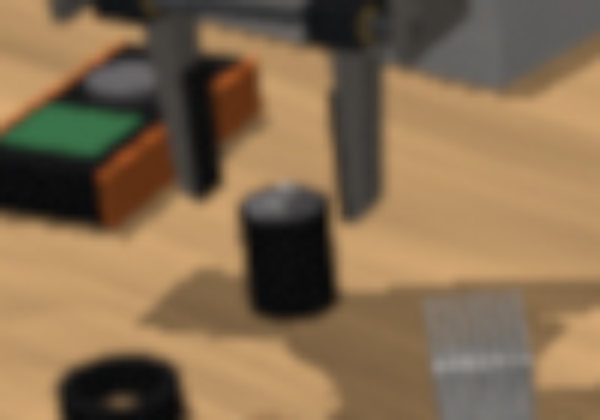

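>>> drive_tool:
  plan:
    - [0.0682,0,0,0.008,0,0,0]
    - [0.06,0,0,0,0,0,0]
    - [0.052,0,0,0,0,0,0]
    - [0.048,0,0,0,0,0,0]
    - [0.045,0,0,0,0,0,0]
    - [0.043,0,0,0,0,0,0]
    - [0.041,0,0,0,0,0,0]
    - [0.039,0,0,0,0,0,0]

```text
time: 4.42
tool_pos: [0.4381, -0.3799, 0.0118]
tcp_rot: [[0.306, -0.952, -0.0], [-0.952, -0.306, 0.0], [-0.0, 0.0, -1.0]]
ft_force: [-0.2, 3.5, 2.1]
width: 0.445
```

```bash
python3 - <<'E'
from h import *
im,c=shot('w5')
cv2.imwrite('pics/w5c.png',cv2.resize(im[170:300,200:440],None,fx=3.3,fy=3.3))
cv2.imwrite('pics/s5.png',cv2.resize(arm.grab_frame('scene')[130:200,190:290,::-1],None,fx=6,fy=6))
E
```

```text
t 4.425 tcp [ 0.4381 -0.3799  0.0118] yaw -72.19 tz [-3.e-04  4.e-04 -1.e+00] F [-0.2  3.5  2.1] w 0.04088421604747678
```

View pics/w5c.png

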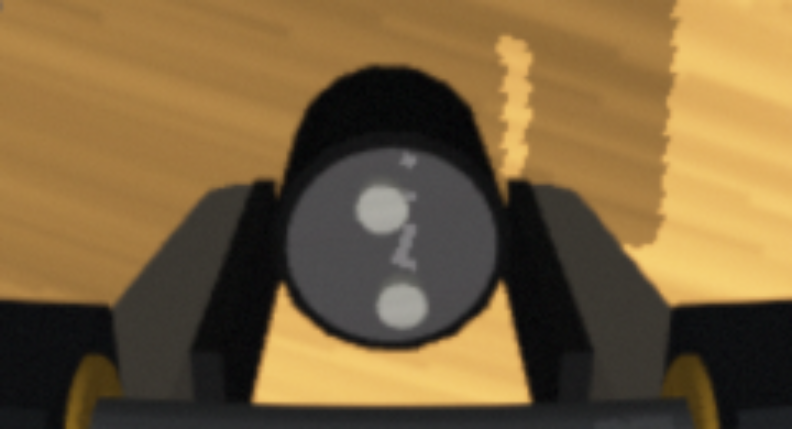

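View pics/s5.png

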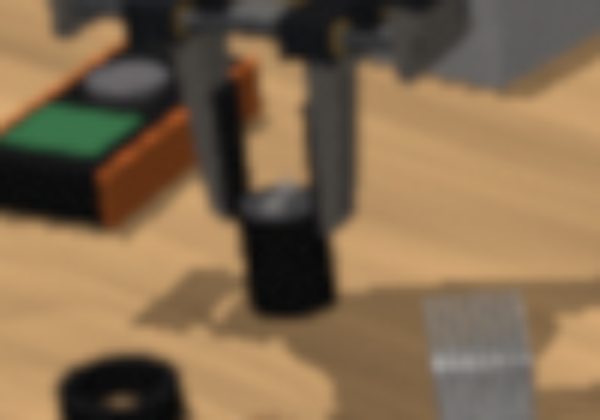

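```bash
python3 - <<'E'
from h import *
sc=arm.get_calibration('scene');s=arm.state();R=s['tcp_rot'];t=s['tool_pos']
for dx in(-.03,.03):
  for z in(0,.01,.02,.03): 
    u,v=proj(sc,t+R[:,0]*dx-R[:,2]*z);print(dx,z,(round((u-190)*6),round((v-130)*6)))
for z in (0,.05):
    u,v=proj(sc,[.4381,-.3799,z]);print(z,round((u-190)*6),round((v-130)*6))
E
```

```text
-0.03 0 (349, 285)
-0.03 0.01 (347, 266)
-0.03 0.02 (345, 246)
-0.03 0.03 (343, 226)
0.03 0 (232, 268)
0.03 0.01 (229, 248)
0.03 0.02 (227, 229)
0.03 0.03 (225, 209)
0 293 299
0.05 282 201
```

```bash
python3 - <<'E'
from h import *
cv2.imwrite('pics/s6.png',cv2.resize(arm.grab_frame('scene')[110:190,200:270,::-1],None,fx=7,fy=7,interpolation=cv2.INTER_CUBIC))
E
```

```text
(no output)
```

View pics/s6.png

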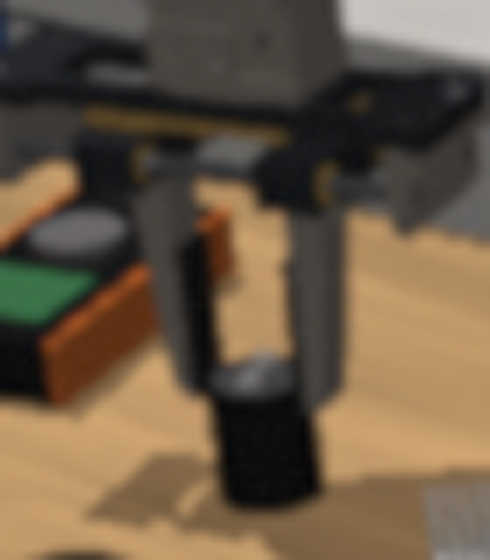

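The scene view shows the real fingertips about 25–30 mm higher than the stated TCP: the near tip is at about (246,168), where the TCP should be about 10 px lower. So I've been gripping near the can's top. I'll open and go lower carefully, watching the force.

>>> drive_tool:
  plan:
    - [0.044,0,0,0,0,0,0]
    - [0.05,0,0,0,0,0,0]
    - [0.06,0,0,0,0,0,0]
    - [0.068,0,0,0,0,0,0]
    - [0.068,0,0,0.005,0,0,0]
    - [0.068,0,0,0.004,0,0,0]
    - [0.068,0,0,0,0,0,0]

```text
time: 5.45
tool_pos: [0.4379, -0.3799, 0.0022]
tcp_rot: [[0.306, -0.952, -0.001], [-0.952, -0.306, 0.001], [-0.001, 0.0, -1.0]]
ft_force: [-0.4, 0.1, -0.3]
width: 0.747
```

```bash
python3 - <<'E'
from h import *
im,c=shot('w7')
cv2.imwrite('pics/w7c.png',cv2.resize(im[170:300,200:440],None,fx=3.3,fy=3.3))
cv2.imwrite('pics/s7.png',cv2.resize(arm.grab_frame('scene')[110:190,200:270,::-1],None,fx=7,fy=7,interpolation=cv2.INTER_CUBIC))
E
```

```text
t 5.45 tcp [ 0.4379 -0.3799  0.0022] yaw -72.19 tz [-7.e-04  6.e-04 -1.e+00] F [-0.4  0.1 -0.3] w 0.06864379584144802
```

View pics/s7.png

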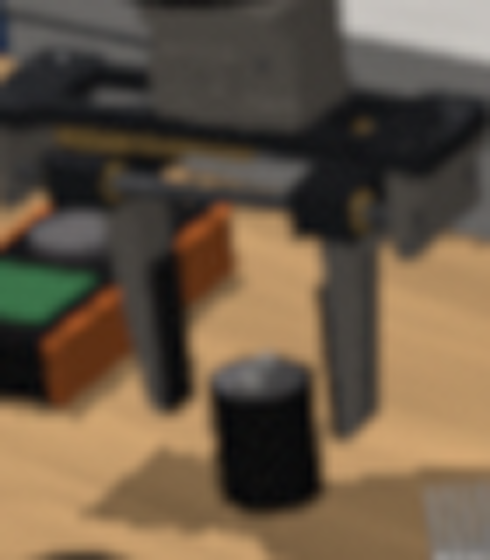

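View pics/w7c.png

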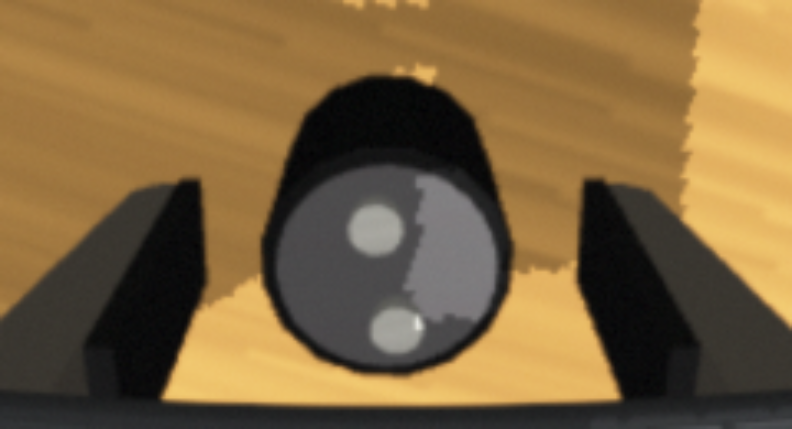

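```bash
python3 - <<'E'
from h import *
im,c=load('w7');s=arm.state();R=s['tcp_rot'];t=s['tool_pos']
p=onz(c,200+388/3.3,170+268/3.3,.05,True);print('cap in tool',(R.T@(p-t)).round(4))
for b in(0,.02,.028,.035):
  for y in(-.01,):
    print(b,y,[np.round((np.array(proj(c,t+R@np.array([x,y,-b]),True))-[200,170])*3.3) for x in(-.0343,.0343)])
sc=arm.get_calibration('scene')
for b in(0,.02,.028,.035):
    print(b,[np.round((np.array(proj(sc,t+R@np.array([x,y,-b])))-[200,110])*7) for x,y in((-.0343,-.01),(.0343,-.01))])
E
```

```text
cap in tool [-0.001  -0.0018 -0.0473]
0 -0.01 [array([226., 135.]), array([560., 135.])]
0.02 -0.01 [array([210., 166.]), array([577., 166.])]
0.028 -0.01 [array([203., 180.]), array([585., 180.])]
0.035 -0.01 [array([196., 194.]), array([592., 193.])]
0 [array([338., 507.]), array([181., 483.])]
0.02 [array([333., 461.]), array([175., 437.])]
0.028 [array([331., 442.]), array([173., 419.])]
0.035 [array([329., 426.]), array([170., 402.])]
```

Both views agree that the tips sit 28 mm behind the reported TCP, so I'll use tip z = TCP z + 0.028. Going down to tip z ≈ 0.013.

>>> drive_tool:
  plan:
    - [0.068,-0.001,-0.002,0.007,0,0,0]
    - [0.068,0,0,0.006,0,0,0]
    - [0.06,0,0,0.004,0,0,0]
    - [0.052,0,0,0,0,0,0]
    - [0.047,0,0,0,0,0,0]
    - [0.044,0,0,0,0,0,0]
    - [0.041,0,0,0,0,0,0]
    - [0.036,0,0,0,0,0,0]
    - [0.036,0,0,0,0,0,0]

```text
time: 6.68
tool_pos: [0.44, -0.3787, -0.014]
tcp_rot: [[0.306, -0.952, 0.0], [-0.952, -0.306, -0.0], [0.0, -0.0, -1.0]]
ft_force: [-0.3, -0.4, 2.1]
width: 0.453
```

```bash
python3 - <<'E'
from h import *
im,c=shot('w8')
cv2.imwrite('pics/w8c.png',cv2.resize(im[170:300,200:440],None,fx=3.3,fy=3.3))
cv2.imwrite('pics/s8.png',cv2.resize(arm.grab_frame('scene')[110:190,200:270,::-1],None,fx=7,fy=7,interpolation=cv2.INTER_CUBIC))
E
```

```text
t 6.675 tcp [ 0.44   -0.3787 -0.014 ] yaw -72.19 tz [ 2.e-04 -2.e-04 -1.e+00] F [-0.3 -0.4  2.1] w 0.04159943062625263
```

View pics/s8.png

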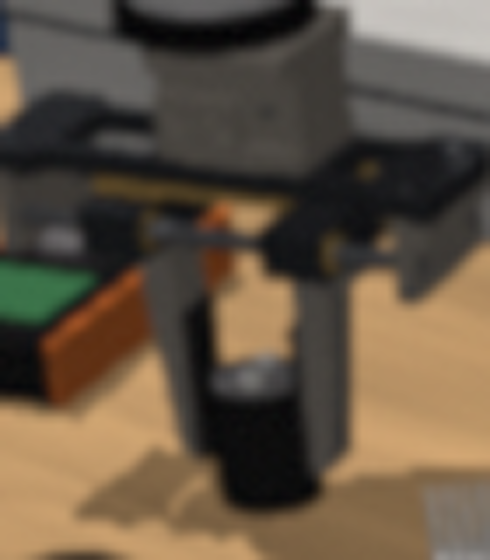

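View pics/w8c.png

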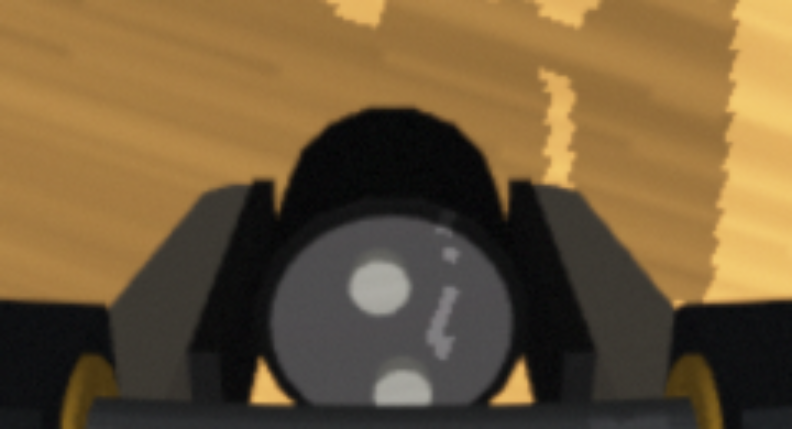

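>>> drive_tool:
  plan:
    - [0.036,0,0,-0.015,0,0,0]
    - [0.036,0,0,-0.035,0,0,0]
    - [0.036,0,0,-0.035,0,0,0]
    - [0.036,-0.02,-0.008,-0.03,0,0,0]
    - [0.036,-0.04,-0.015,0,0,0,0]
    - [0.036,-0.05,-0.019,0,0,0,0]
    - [0.036,-0.05,-0.019,0,0,0,0]
    - [0.036,-0.05,-0.019,0,0,0,0]
    - [0.036,-0.05,-0.019,0,0,0,0]
    - [0.036,-0.05,-0.019,0,0,0,0]

```text
time: 8.02
tool_pos: [0.4575, -0.0458, 0.1017]
tcp_rot: [[0.306, -0.952, 0.001], [-0.952, -0.306, -0.0], [0.0, -0.001, -1.0]]
ft_force: [1.1, -0.1, -1.6]
width: 0.449
```

>>> drive_tool:
  plan:
    - [0.036,-0.05,-0.019,0,0,0,0]
    - [0.036,-0.05,-0.019,0,0,0,0]
    - [0.036,-0.05,-0.019,0,0,0,0]
    - [0.036,-0.05,-0.019,0,0,0,0]
    - [0.036,-0.04,-0.015,0,0,0,0]
    - [0.036,-0.023,-0.005,0,0,0,0]
    - [0.036,0,0,0,0,0,0]

```text
time: 8.9
tool_pos: [0.4682, 0.2338, 0.1014]
tcp_rot: [[0.308, -0.951, 0.001], [-0.951, -0.308, 0.0], [-0.0, -0.001, -1.0]]
ft_force: [0.2, -0.4, -0.6]
width: 0.45
```

```bash
python3 - <<'E'
from h import *
im,c=shot('w9')
print(arm.state()['joint_positions'].round(3))
E
```

```text
t 8.9 tcp [0.4682 0.2338 0.1014] yaw -72.06 tz [ 5.e-04  4.e-04 -1.e+00] F [ 0.2 -0.4 -0.6] w 0.041340533811640635
[ 0.458  0.296  1.928 -0.     0.917  1.717]
```

View pics/w9.png

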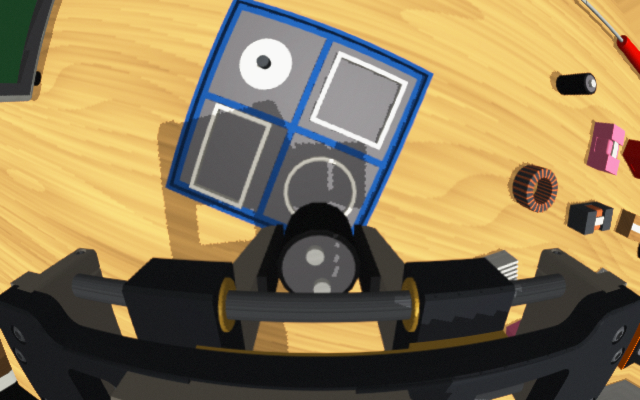

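```bash
python3 - <<'E'
from h import *
im,c=load('w9')
cv2.imwrite('pics/w9c.png',cv2.resize(im[0:240,160:440],None,fx=2.5,fy=2.5))
f=lambda u,v,z:onz(c,u,v,z,True)[:2].round(4)
print('post',f(265,63,.008))
q=[f(u,v,.016) for u,v in((340,50),(410,82),(378,152),(312,117))];print('sq',q,np.mean(q,0))
q=[f(u,v,.016) for u,v in((213,100),(271,121),(245,206),(190,187))];print('long',q,np.mean(q,0))
q=[f(u,v,.014) for u,v in((236,1),(432,73),(167,186))];print('tray',q,(q[1]+q[2])/2)
print('round lefttop',f(320,156,.016))
E
```

```text
post [0.5728 0.3206]
sq [array([0.6037, 0.2571]), array([0.5978, 0.1861]), array([0.5246, 0.1938]), array([0.536, 0.262])] [0.565525 0.22475 ]
long [array([0.5255, 0.357 ]), array([0.5214, 0.2969]), array([0.4356, 0.2988]), array([0.4366, 0.3588])] [0.479775 0.327875]
tray [array([0.6258, 0.3678]), array([0.6153, 0.1676]), array([0.4289, 0.3854])] [0.5221 0.2765]
round lefttop [0.5039 0.244 ]
```

View pics/w9c.png

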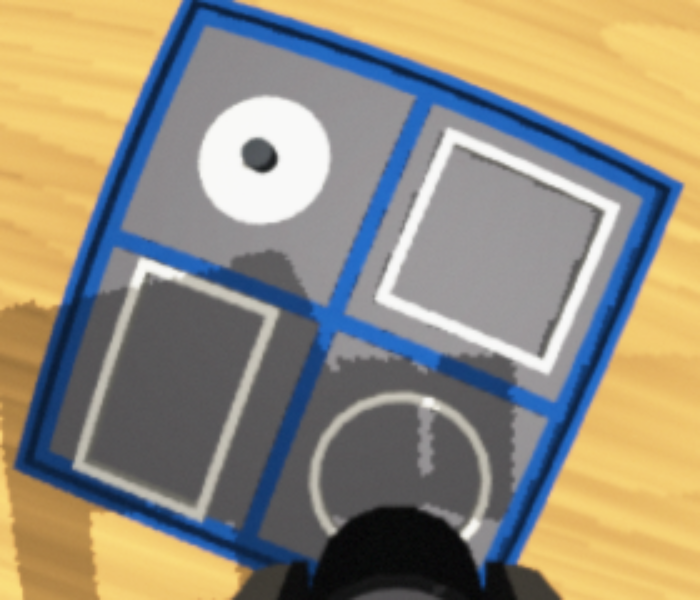

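>>> drive_tool:
  plan:
    - [0.036,0.002,-0.002,0.035,0,0,0]
    - [0.036,0,0,0.035,0,0,0]
    - [0.036,0,0,0.02,0,0,0]
    - [0.036,0,0,0.01,0,0,0]
    - [0.036,0,0,0.003,0,0,0]
    - [0.036,0,0,0,0,0,0]

```text
time: 9.7
tool_pos: [0.4714, 0.231, -0.0016]
tcp_rot: [[0.306, -0.952, 0.001], [-0.952, -0.306, 0.0], [-0.0, -0.001, -1.0]]
ft_force: [-0.1, 0.0, -1.3]
width: 0.448
```

>>> drive_tool:
  plan:
    - [0.036,0,0,0.0025,0,0,0]
    - [0.036,0,0,0.0015,0,0,0]
    - [0.036,0,0,0,0,0,0]

```text
time: 10.07
tool_pos: [0.4711, 0.2312, -0.006]
tcp_rot: [[0.306, -0.952, 0.0], [-0.952, -0.306, 0.0], [-0.0, -0.0, -1.0]]
ft_force: [-0.6, 0.3, 0.4]
width: 0.451
```

>>> drive_tool:
  plan:
    - [0.036,0,0,0.001,0,0,0]
    - [0.036,0,0,0,0,0,0]

```text
time: 10.32
tool_pos: [0.4712, 0.2312, -0.0061]
tcp_rot: [[0.306, -0.952, 0.0], [-0.952, -0.306, 0.0], [-0.0, -0.001, -1.0]]
ft_force: [-3.1, -1.3, 14.0]
width: 0.451
```

>>> drive_tool:
  plan:
    - [0.044,0,0,-0.0005,0,0,0]
    - [0.05,0,0,0,0,0,0]
    - [0.058,0,0,0,0,0,0]
    - [0.058,0,0,-0.01,0,0,0]
    - [0.058,0,0,-0.03,0,0,0]
    - [0.058,0,0,-0.04,0,0,0]
    - [0.058,0,0,-0.04,0,0,0]
    - [0.058,0,0,-0.03,0,0,0]
    - [0.058,0,0,0,0,0,0]

```text
time: 11.45
tool_pos: [0.4725, 0.2318, 0.1461]
tcp_rot: [[0.306, -0.952, 0.005], [-0.952, -0.306, 0.002], [-0.001, -0.005, -1.0]]
ft_force: [1.1, 0.1, -0.6]
width: 0.628
```

```bash
python3 - <<'E'
from h import *
im,c=shot('w10')
cv2.imwrite('pics/w10c.png',cv2.resize(im[60:300,150:450],None,fx=2.5,fy=2.5))
cv2.imwrite('pics/s10.png',cv2.resize(arm.grab_frame('scene')[220:350,360:540,::-1],None,fx=4.4,fy=4.4,interpolation=cv2.INTER_CUBIC))
E
```

```text
t 11.45 tcp [0.4725 0.2318 0.1461] yaw -72.2 tz [ 0.0045  0.0023 -1.    ] F [ 1.1  0.1 -0.6] w 0.057733695755447366
```

View pics/w10c.png

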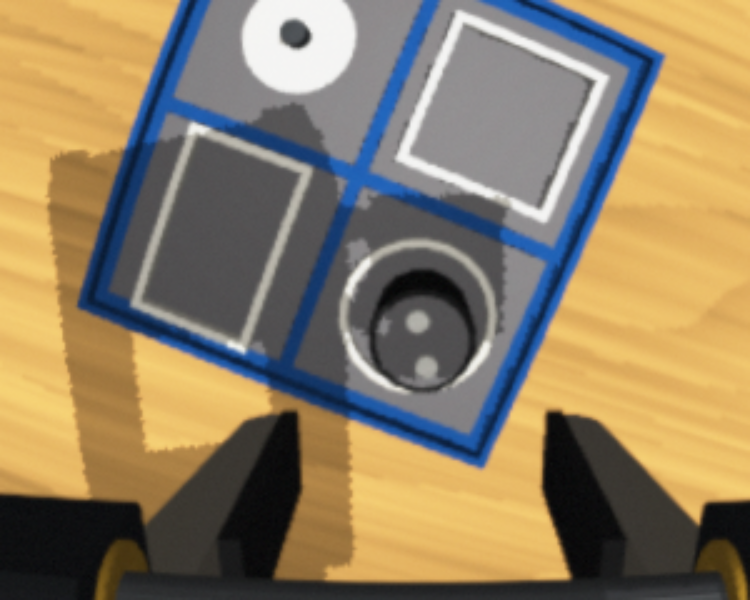

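View pics/s10.png

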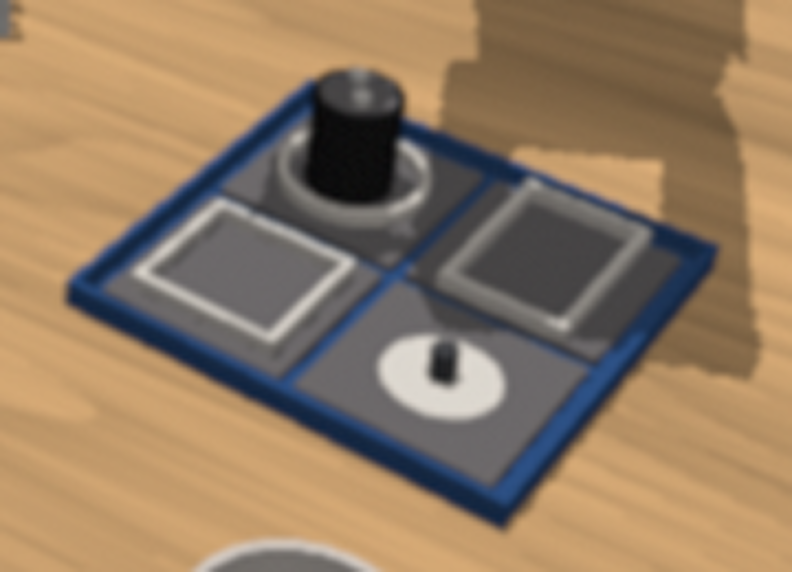

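The capacitor stands upright inside the round rim in both views, around crop (360,140) in the scene view. On to the heat sink.

>>> drive_tool:
  plan:
    - [0.075,0.042,0.02,0,0,0,0]
    - [0.075,0.042,0.02,0,0,0,0]
    - [0.075,0.042,0.02,0,0,0,0]
    - [0.075,0.042,0.02,0,0,0,0]
    - [0.075,0.042,0.02,0,0,0,0]
    - [0.075,0,0,0,0,0,-0.18]
    - [0.075,0,0,0,0,0,-0.18]
    - [0.075,0,0,0,0,0,-0.18]
    - [0.075,0,0,0,0,0,-0.18]
    - [0.075,0,0,0,0,0,-0.18]

```text
time: 12.8
tool_pos: [0.4387, 0.0005, 0.1419]
tcp_rot: [[0.938, -0.347, -0.003], [-0.347, -0.938, 0.0], [-0.003, 0.001, -1.0]]
ft_force: [0.3, 0.3, 0.3]
width: 0.821
```

>>> drive_tool:
  plan:
    - [0.075,0,0,0,0,0,-0.18]
    - [0.075,0,0,0,0,0,-0.18]
    - [0.075,0,0,0,0,0,-0.18]
    - [0.075,0,0,0,0,0,-0.18]
    - [0.075,0,0,0,0,0,-0.18]
    - [0.075,0,0,0.03,0,0,0]
    - [0.075,0,0,0,0,0,0]

```text
time: 13.68
tool_pos: [0.4372, 0.0006, 0.1109]
tcp_rot: [[0.858, 0.514, -0.006], [0.514, -0.858, 0.0], [-0.005, -0.003, -1.0]]
ft_force: [-0.6, 0.1, 0.1]
width: 0.815
```

```bash
python3 - <<'E'
from h import *
im,c=shot('w11')
cv2.imwrite('pics/w11c.png',cv2.resize(im[80:300,180:460],None,fx=2.7,fy=2.7))
E
```

```text
t 13.675 tcp [0.4372 0.0006 0.1109] yaw 30.92 tz [-0.006  0.    -1.   ] F [-0.6  0.1  0.1] w 0.07490746108946687
```

View pics/w11c.png

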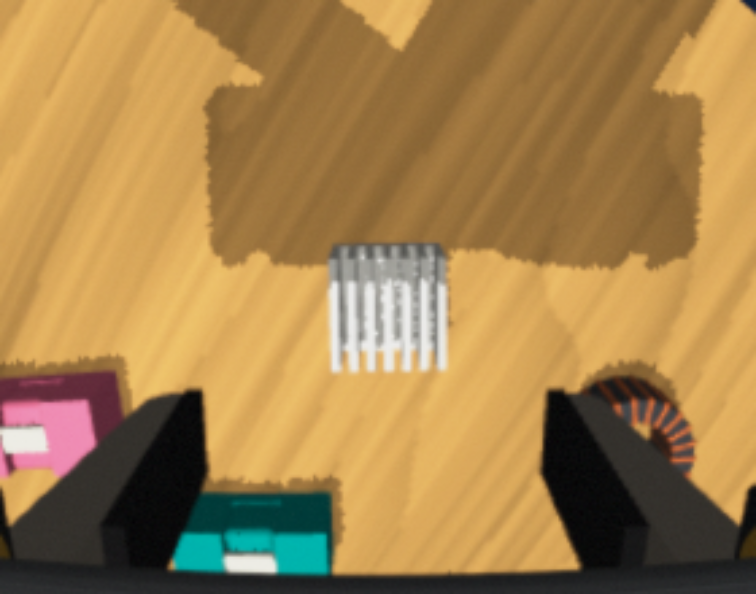

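```bash
python3 - <<'E'
from h import *
im,c=load('w11')
q=np.array([onz(c,180+x/2.7,80+y/2.7,.032,True) for x,y in((330,283),(447,283),(447,371),(330,371))]);p=q.mean(0);print(p,np.linalg.norm(np.diff(q,axis=0),axis=1))
e=q[1]-q[0]+q[2]-q[3];print(np.degrees(np.arctan2(e[1],e[0])))
goal(p[0],p[1],-.014,31)
E
```

```text
[ 0.44496964 -0.00090549  0.032     ] [0.03992075 0.03153581 0.04104452]
30.927216651530916
tool delta mm [  5.4   5.  126. ] turn about tool z (rad) -0.0013
```

```bash
python3 - <<'E'
from h import *
im,c=load('w11')
for v in (283,315):
    p=onz(c,180+388.5/2.7,80+v/2.7,.032,True);print(p)
a=onz(c,180+388.5/2.7,80+371/2.7,.032,True);R=arm.state()['tcp_rot'];p=a-R[:,1]*.02;print('from near edge',p);goal(p[0],p[1],-.014,31)
b=onz(c,180+388.5/2.7,80+243/2.7,.0,True);print('from base edge',b+R[:,1]*.02)
E
```

```text
[0.43681619 0.01255417 0.032     ]
[0.44262389 0.0029313  0.032     ]
from near edge [0.44280524 0.0027832  0.03204269]
tool delta mm [  5.5   0.7 126. ] turn about tool z (rad) -0.0013
from base edge [ 4.43012968e-01  3.00055667e-03 -4.26878710e-05]
```

>>> drive_tool:
  plan:
    - [0.07,0.0055,0.001,0.035,0,0,0]
    - [0.07,0,0,0.04,0,0,0]
    - [0.07,0,0,0.03,0,0,0]
    - [0.065,0,0,0.015,0,0,0]
    - [0.055,0,0,0.006,0,0,0]
    - [0.048,0,0,0,0,0,0]
    - [0.044,0,0,0,0,0,0]
    - [0.041,0,0,0,0,0,0]
    - [0.036,0,0,0,0,0,0]
    - [0.034,0,0,0,0,0,0]

```text
time: 14.98
tool_pos: [0.4455, 0.0025, -0.0121]
tcp_rot: [[0.858, 0.514, 0.001], [0.514, -0.858, -0.0], [0.001, 0.0, -1.0]]
ft_force: [-2.1, -0.7, 7.2]
width: 0.429
```

```bash
python3 - <<'E'
from h import *
im,c=shot('w12')
cv2.imwrite('pics/w12c.png',cv2.resize(im[120:300,180:460],None,fx=2.7,fy=2.7))
cv2.imwrite('pics/s12.png',cv2.resize(arm.grab_frame('scene')[150:250,300:420,::-1],None,fx=6,fy=6,interpolation=cv2.INTER_CUBIC))
E
```

```text
t 14.975 tcp [ 0.4455  0.0025 -0.0121] yaw 30.94 tz [ 8.e-04 -1.e-04 -1.e+00] F [-2.1 -0.7  7.2] w 0.039380342012414464
```

View pics/w12c.png

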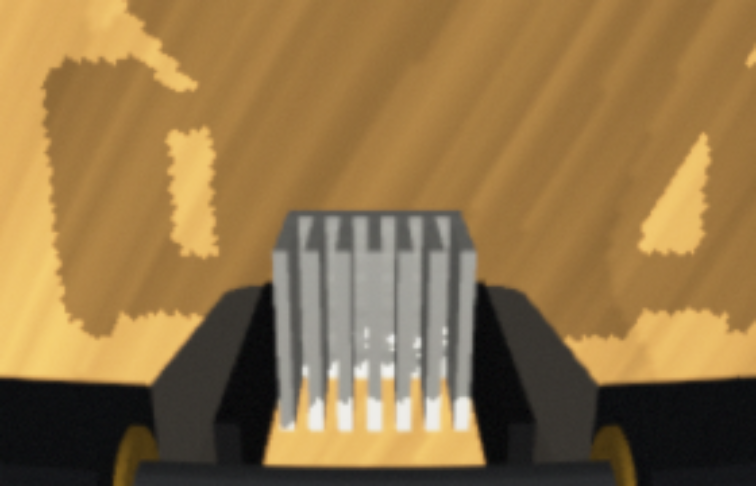

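View pics/s12.png

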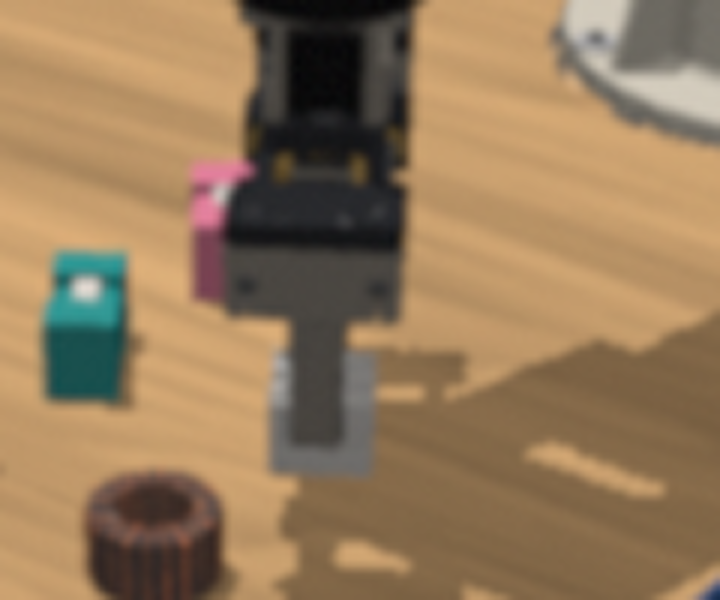

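>>> drive_tool:
  plan:
    - [0.034,0,0,-0.01,0,0,0]
    - [0.034,0,0,-0.035,0,0,0]
    - [0.034,0,0,-0.04,0,0,0]
    - [0.034,0,0,-0.03,0,0,0]
    - [0.034,0.036,-0.0215,0,0,0,0]
    - [0.034,0.036,-0.0215,0,0,0,0]
    - [0.034,0.036,-0.0215,0,0,0,0]
    - [0.034,0.036,-0.0215,0,0,0,0]
    - [0.034,0.036,-0.0215,0,0,0,0]
    - [0.034,0.036,-0.0215,0,0,0,0]

```text
time: 16.32
tool_pos: [0.5646, 0.2255, 0.1029]
tcp_rot: [[0.858, 0.514, 0.0], [0.514, -0.858, 0.0], [0.0, 0.0, -1.0]]
ft_force: [0.4, 0.6, -1.1]
width: 0.433
```

>>> drive_tool:
  plan:
    - [0.034,0,0,0,0,0,0.155]
    - [0.034,0,0,0,0,0,0.155]
    - [0.034,0,0,0,0,0,0.155]
    - [0.034,0,0,0,0,0,0.153]
    - [0.034,0,0,0,0,0,0]

```text
time: 16.95
tool_pos: [0.564, 0.2242, 0.1028]
tcp_rot: [[0.997, -0.077, 0.0], [-0.077, -0.997, 0.0], [0.0, -0.0, -1.0]]
ft_force: [0.2, 0.2, -0.3]
width: 0.433
```

```bash
python3 - <<'E'
from h import *
im,c=shot('w13')
goal(.5657,.225,-.004,-4.5)
E
```

```text
t 16.95 tcp [0.564  0.2242 0.1028] yaw -4.41 tz [ 2.e-04  1.e-04 -1.e+00] F [ 0.2  0.2 -0.3] w 0.03979289236393533
tool delta mm [  1.6  -0.9 106.7] turn about tool z (rad) 0.0038
```

View pics/w13.png

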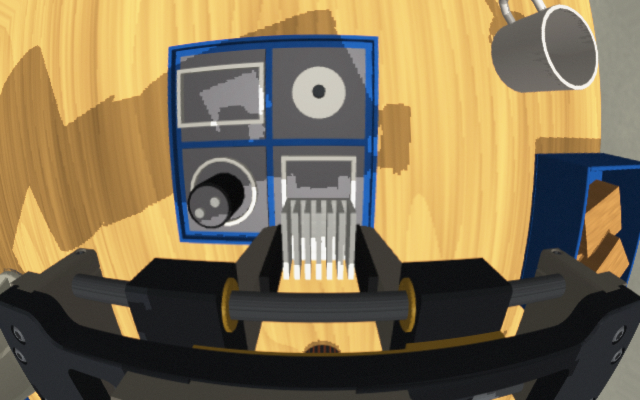

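>>> drive_tool:
  plan:
    - [0.034,0.0015,-0.001,0.035,0,0,0]
    - [0.034,0,0,0.035,0,0,0]
    - [0.034,0,0,0.02,0,0,0]
    - [0.034,0,0,0.01,0,0,0]
    - [0.034,0,0,0.004,0,0,0]
    - [0.034,0,0,0,0,0,0]

```text
time: 17.75
tool_pos: [0.5661, 0.2253, -0.0011]
tcp_rot: [[0.997, -0.078, 0.001], [-0.078, -0.997, 0.0], [0.001, -0.0, -1.0]]
ft_force: [0.3, 0.3, -0.2]
width: 0.433
```

>>> drive_tool:
  plan:
    - [0.034,0,0,0.001,0,0,0]
    - [0.034,0,0,0,0,0,0]

```text
time: 18.0
tool_pos: [0.566, 0.2253, -0.0022]
tcp_rot: [[0.997, -0.078, 0.001], [-0.078, -0.997, 0.0], [0.001, -0.0, -1.0]]
ft_force: [1.2, -0.1, -0.7]
width: 0.433
```

>>> drive_tool:
  plan:
    - [0.034,0,0,0.0012,0,0,0]
    - [0.034,0,0,0.0008,0,0,0]
    - [0.034,0,0,0,0,0,0]

```text
time: 18.38
tool_pos: [0.5658, 0.2252, -0.0041]
tcp_rot: [[0.997, -0.078, 0.0], [-0.078, -0.997, 0.0], [0.0, -0.0, -1.0]]
ft_force: [-1.5, -1.1, 6.5]
width: 0.433
```

>>> drive_tool:
  plan:
    - [0.042,0,0,0,0,0,0]
    - [0.048,0,0,0,0,0,0]
    - [0.055,0,0,0,0,0,0]
    - [0.055,0,0,0,0,0,0]
    - [0.055,0,0,-0.01,0,0,0]
    - [0.055,0,0,-0.03,0,0,0]
    - [0.055,0,0,-0.04,0,0,0]
    - [0.055,0,0,-0.03,0,0,0]
    - [0.06,0.003,0.045,-0.02,0,0,0]
    - [0.07,0,0,0,0,0,0]

```text
time: 19.62
tool_pos: [0.5662, 0.1785, 0.1277]
tcp_rot: [[0.997, -0.08, 0.003], [-0.08, -0.997, 0.0], [0.003, -0.001, -1.0]]
ft_force: [-0.3, 0.6, -0.5]
width: 0.74
```

```bash
python3 - <<'E'
from h import *
im,c=shot('w14')
cv2.imwrite('pics/w14c.png',cv2.resize(im[20:300,150:450],None,fx=2.1,fy=2.1))
cv2.imwrite('pics/s14.png',cv2.resize(arm.grab_frame('scene')[220:350,360:540,::-1],None,fx=4.4,fy=4.4,interpolation=cv2.INTER_CUBIC))
E
```

```text
t 19.625 tcp [0.5662 0.1785 0.1277] yaw -4.57 tz [ 3.2e-03  5.0e-04 -1.0e+00] F [-0.3  0.6 -0.5] w 0.06798650132788041
```

View pics/w14c.png

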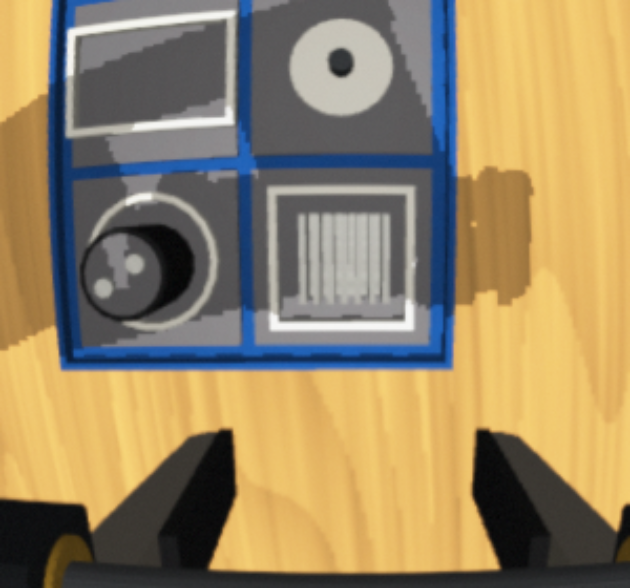

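View pics/s14.png

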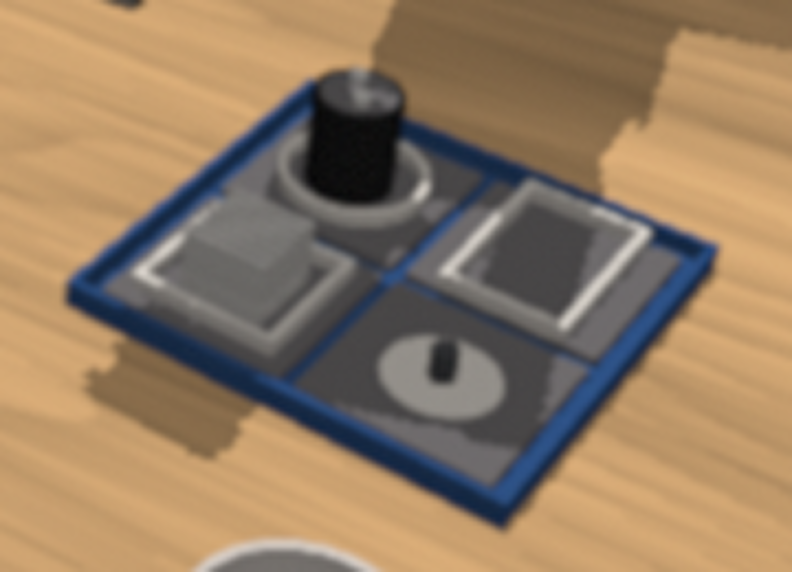

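The heat sink sits centred inside the square rim, fins up. Next is the transformer.

>>> drive_tool:
  plan:
    - [0.06,0.001,0.0585,0,0,0,0]
    - [0.06,0.001,0.0585,0,0,0,0]
    - [0.06,0.001,0.0585,0,0,0,0]
    - [0.06,0.001,0.0585,0,0,0,0]
    - [0.06,0,0.0585,0,0,0,0]
    - [0.06,0,0,0,0,0,-0.152]
    - [0.06,0,0,0,0,0,-0.152]
    - [0.06,0,0,0,0,0,-0.152]
    - [0.06,0,0,0,0,0,0]

```text
time: 20.85
tool_pos: [0.5463, -0.1112, 0.1246]
tcp_rot: [[0.93, 0.369, -0.001], [0.369, -0.93, 0.0], [-0.001, -0.001, -1.0]]
ft_force: [0.5, 0.0, 0.6]
width: 0.654
```

```bash
python3 - <<'E'
from h import *
im,c=shot('w15')
cv2.imwrite('pics/w15c.png',cv2.resize(im[80:300,180:460],None,fx=2.7,fy=2.7))
E
```

```text
t 20.85 tcp [ 0.5463 -0.1112  0.1246] yaw 21.63 tz [-1.1e-03  4.0e-04 -1.0e+00] F [0.5 0.  0.6] w 0.06011815230368264
```

View pics/w15c.png

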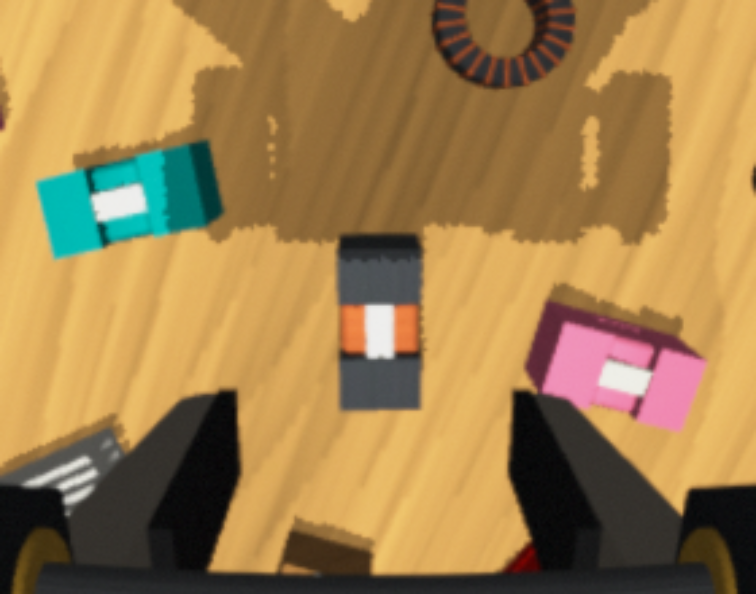

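```bash
python3 - <<'E'
from h import *
im,c=load('w15')
f=lambda x,y,z:onz(c,180+x/2.7,80+y/2.7,z,True)
p=f(379.5,331,.036);print(p)
a=f(380,410,.036);R=arm.state()['tcp_rot'];print('near edge',a-R[:,1]*.03)
b=f(380,234,0);print('base edge',b+R[:,1]*.03)
goal(*p[:2],-.014,21.6)
t=arm.state()['tool_pos']
print('pink in tool',[(R.T@(f(x,y,z)-t)).round(3)[:2] for x,y,z in((527,368,0),(565,320,.036),(545,392,.036))])
e=f(338,400,.036)-f(339,265,.036);print(np.degrees(np.arctan2(e[1],e[0])))
E
```

```text
[ 0.55257242 -0.11851433  0.036     ]
near edge [ 0.55290002 -0.11856433  0.03601979]
base edge [ 5.53099802e-01 -1.18843892e-01 -1.97947475e-05]
tool delta mm [  3.2   9.2 138.7] turn about tool z (rad) -0.0017
pink in tool [array([0.064, 0.035]), array([0.071, 0.005]), array([0.065, 0.033])]
-69.45907712718333
```

>>> drive_tool:
  plan:
    - [0.05,0.003,0.009,0.03,0,0,0]
    - [0.05,0,0,0.035,0,0,0]
    - [0.05,0,0,0.035,0,0,0]
    - [0.05,0,0,0.025,0,0,0]
    - [0.045,0,0,0.012,0,0,0]
    - [0.039,0,0,0.002,0,0,0]
    - [0.034,0,0,0,0,0,0]
    - [0.031,0,0,0,0,0,0]
    - [0.026,0,0,0,0,0,0]
    - [0.024,0,0,0,0,0,0]

```text
time: 22.15
tool_pos: [0.5528, -0.1193, -0.0129]
tcp_rot: [[0.929, 0.369, 0.001], [0.369, -0.929, -0.0], [0.001, 0.0, -1.0]]
ft_force: [-2.3, 0.9, 5.8]
width: 0.325
```

```bash
python3 - <<'E'
from h import *
im,c=shot('w16')
cv2.imwrite('pics/w16c.png',cv2.resize(im[120:300,180:460],None,fx=2.7,fy=2.7))
E
```

```text
t 22.15 tcp [ 0.5528 -0.1193 -0.0129] yaw 21.65 tz [ 9.e-04 -2.e-04 -1.e+00] F [-2.3  0.9  5.8] w 0.029889936922960176
```

View pics/w16c.png

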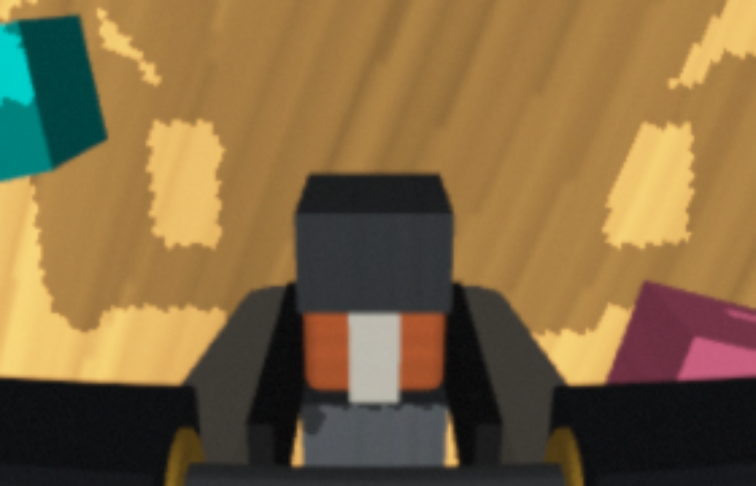

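>>> drive_tool:
  plan:
    - [0.024,0,0,-0.01,0,0,0]
    - [0.024,0,0,-0.035,0,0,0]
    - [0.024,0,0,-0.045,0,0,0]
    - [0.024,0,0,-0.04,0,0,0]
    - [0.024,0.012,-0.0553,0,0,0,0]
    - [0.024,0.012,-0.0553,0,0,0,0]
    - [0.024,0.012,-0.0553,0,0,0,0]
    - [0.024,0.012,-0.0553,0,0,0,0]
    - [0.024,0.012,-0.0553,0,0,0,0]
    - [0.024,0.012,-0.0553,0,0,0,0]

```text
time: 23.45
tool_pos: [0.4965, 0.2176, 0.117]
tcp_rot: [[0.929, 0.369, 0.001], [0.369, -0.929, 0.0], [0.001, -0.0, -1.0]]
ft_force: [0.4, -0.7, -1.1]
width: 0.323
```

>>> drive_tool:
  plan:
    - [0.024,0.012,-0.0553,0,0,0,0]
    - [0.024,0.012,-0.055,0,0,0,0]
    - [0.024,0,0,0,0,0,-0.185]
    - [0.024,0,0,0,0,0,-0.185]
    - [0.024,0,0,0,0,0,-0.185]
    - [0.024,0,0,0,0,0,-0.186]
    - [0.024,0,0,0,0,0,-0.186]
    - [0.024,0,0,0,0,0,-0.186]
    - [0.024,0,0,0,0,0,0]

```text
time: 24.58
tool_pos: [0.4785, 0.3272, 0.1167]
tcp_rot: [[0.081, 0.997, 0.0], [0.997, -0.081, 0.0], [0.0, 0.0, -1.0]]
ft_force: [-0.4, 0.4, -1.5]
width: 0.323
```

```bash
python3 - <<'E'
from h import *
im,c=shot('w17')
goal(.4783,.327,-.005,85.5)
E
```

```text
t 24.575 tcp [0.4785 0.3272 0.1167] yaw 85.35 tz [ 2.e-04  2.e-04 -1.e+00] F [-0.4  0.4 -1.5] w 0.02968430992033152
tool delta mm [ -0.2  -0.2 121.7] turn about tool z (rad) -0.0055
```

View pics/w17.png

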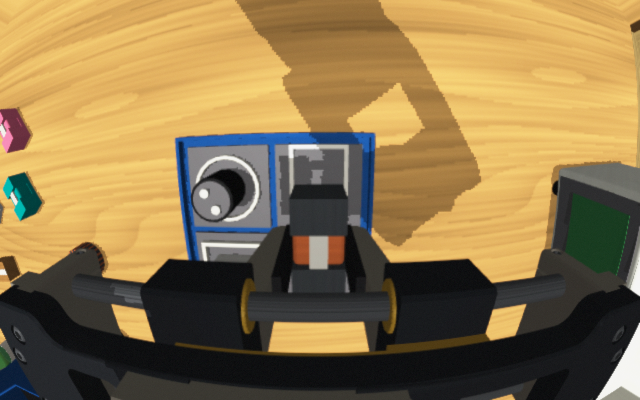

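>>> drive_tool:
  plan:
    - [0.024,0,0,0.035,0,0,0]
    - [0.024,0,0,0.04,0,0,0]
    - [0.024,0,0,0.027,0,0,0]
    - [0.024,0,0,0.012,0,0,0]
    - [0.024,0,0,0.005,0,0,0]
    - [0.024,0,0,0,0,0,0]

```text
time: 25.38
tool_pos: [0.4789, 0.3274, -0.0021]
tcp_rot: [[0.081, 0.997, 0.001], [0.997, -0.081, 0.0], [0.001, 0.001, -1.0]]
ft_force: [0.4, 0.5, -2.1]
width: 0.322
```

>>> drive_tool:
  plan:
    - [0.024,0,0,0.0012,0,0,0]
    - [0.024,0,0,0,0,0,0]

```text
time: 25.62
tool_pos: [0.4789, 0.3274, -0.0033]
tcp_rot: [[0.08, 0.997, 0.001], [0.997, -0.08, 0.001], [0.001, 0.001, -1.0]]
ft_force: [0.4, 0.1, -1.9]
width: 0.322
```

>>> drive_tool:
  plan:
    - [0.024,0,0,0.0012,0,0,0]
    - [0.024,0,0,0.0008,0,0,0]
    - [0.024,0,0,0,0,0,0]

```text
time: 26.0
tool_pos: [0.4788, 0.3273, -0.0049]
tcp_rot: [[0.08, 0.997, 0.0], [0.997, -0.08, 0.0], [0.0, 0.0, -1.0]]
ft_force: [-2.5, -1.9, 9.5]
width: 0.325
```

>>> drive_tool:
  plan:
    - [0.032,0,0,0,0,0,0]
    - [0.038,0,0,0,0,0,0]
    - [0.044,0,0,0,0,0,0]
    - [0.044,0,0,0,0,0,0]
    - [0.044,0,0,-0.01,0,0,0]
    - [0.044,0,0,-0.03,0,0,0]
    - [0.044,0,0,-0.04,0,0,0]
    - [0.044,0,0,-0.04,0,0,0]
    - [0.05,0,0.035,-0.02,0,0,0]
    - [0.06,0,0,0,0,0,0]

```text
time: 27.25
tool_pos: [0.5164, 0.3252, 0.1369]
tcp_rot: [[0.081, 0.997, 0.005], [0.997, -0.081, 0.003], [0.003, 0.004, -1.0]]
ft_force: [-0.7, 0.0, -0.8]
width: 0.628
```

```bash
python3 - <<'E'
from h import *
im,c=shot('w18')
cv2.imwrite('pics/w18c.png',cv2.resize(im[60:300,150:450],None,fx=2.3,fy=2.3))
cv2.imwrite('pics/s18.png',cv2.resize(arm.grab_frame('scene')[220:350,360:540,::-1],None,fx=4.4,fy=4.4,interpolation=cv2.INTER_CUBIC))
goal(.5488,.005,.13,85)
E
```

```text
t 27.25 tcp [0.5164 0.3252 0.1369] yaw 85.37 tz [ 0.0047  0.0027 -1.    ] F [-0.7  0.  -0.8] w 0.057724824260108255
tool delta mm [-315.2   61.4    4.1] turn about tool z (rad) 0.0069
```

View pics/w18c.png

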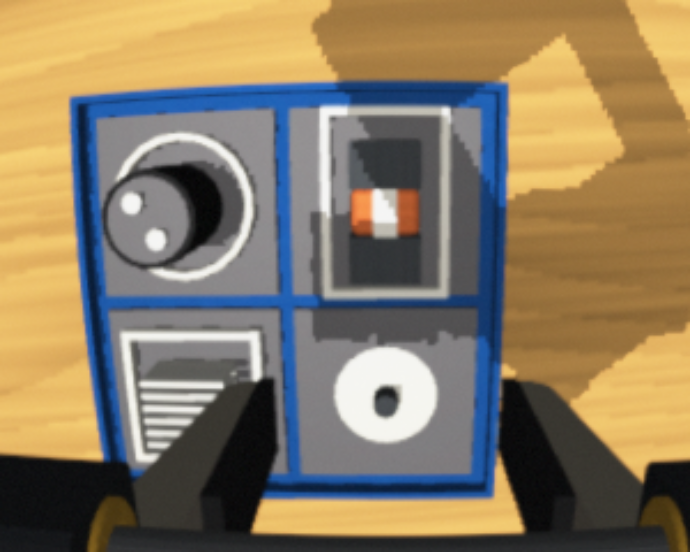

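View pics/s18.png

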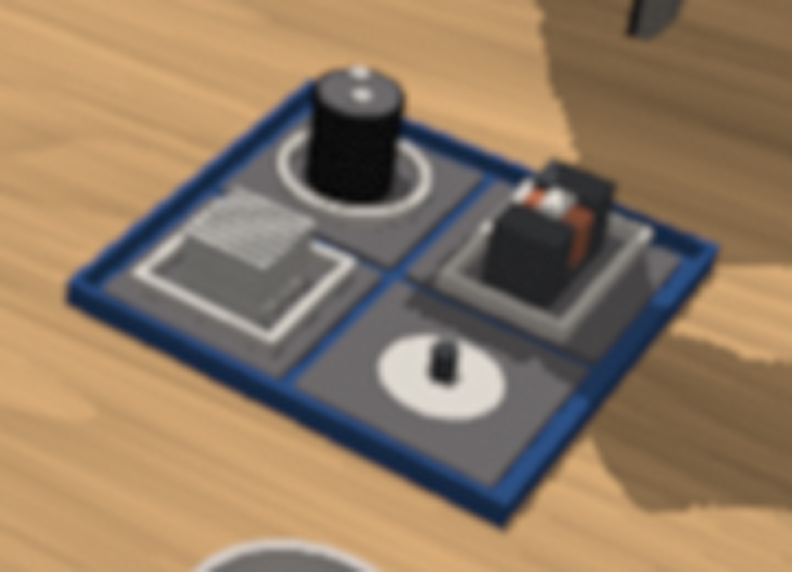

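>>> drive_tool:
  plan:
    - [0.075,-0.0525,0.0102,0,0,0,0]
    - [0.075,-0.0525,0.0102,0,0,0,0]
    - [0.075,-0.0525,0.0102,0,0,0,0]
    - [0.075,-0.0525,0.0102,0,0,0,0]
    - [0.075,-0.0525,0.0102,0,0,0,0]
    - [0.075,-0.0525,0.0102,0,0,0,0]
    - [0.075,0,0,0,0,0,0]
    - [0.075,0,0,0,0,0,0]

```text
time: 28.35
tool_pos: [0.5482, 0.0061, 0.1334]
tcp_rot: [[0.08, 0.997, -0.002], [0.997, -0.08, 0.001], [0.0, -0.002, -1.0]]
ft_force: [0.1, 1.0, -0.2]
width: 0.816
```

```bash
python3 - <<'E'
from h import *
im,c=load('w18')
print('post',onz(c,150+386/2.3,60+403/2.3,.023,True),'disc',onz(c,150+386/2.3,60+395/2.3,.008,True))
im,c=shot('w19')
cv2.imwrite('pics/w19c.png',cv2.resize(im[80:300,180:460],None,fx=2.7,fy=2.7))
E
```

```text
post [0.57092919 0.32125262 0.023     ] disc [0.5726541  0.32114856 0.008     ]
t 28.35 tcp [0.5482 0.0061 0.1334] yaw 85.39 tz [-1.7e-03  5.0e-04 -1.0e+00] F [ 0.1  1.  -0.2] w 0.07500947411475958
```

View pics/w19c.png

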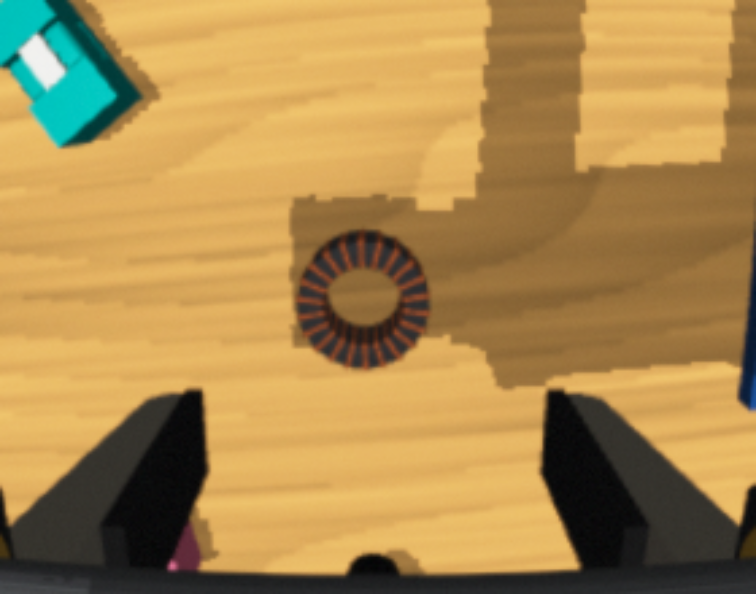

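```bash
python3 - <<'E'
from h import *
im,c=load('w19');R=arm.state()['tcp_rot']
f=lambda x,y,z:onz(c,180+x/2.7,80+y/2.7,z,True)
a=f(364,369,.03)-R[:,1]*.025;b=f(364,230,0)+R[:,1]*.025;l=f(297,300,.027)+R[:,0]*.025;r=f(431,300,.027)-R[:,0]*.025
print(a,b,l,r,(l+r)/2)
goal(*((a+b)/2)[:2],-.016,85.4)
E
```

```text
[0.55213338 0.00291229 0.03003674] [ 5.53266157e-01  2.76238484e-03 -3.67432062e-05] [0.55077207 0.00285224 0.02700781] [0.55093995 0.00334286 0.02699219] [0.55085601 0.00309755 0.027     ]
tool delta mm [ -3.4   4.8 149.5] turn about tool z (rad) 0.001
```

>>> drive_tool:
  plan:
    - [0.075,-0.0035,0.0045,0.035,0,0,0]
    - [0.075,0,0,0.04,0,0,0]
    - [0.075,0,0,0.035,0,0,0]
    - [0.07,0,0,0.025,0,0,0]
    - [0.066,0,0,0.011,0,0,0]
    - [0.058,0,0,0.002,0,0,0]
    - [0.054,0,0,0,0,0,0]
    - [0.051,0,0,0,0,0,0]
    - [0.046,0,0,0,0,0,0]
    - [0.044,0,0,0,0,0,0]

```text
time: 29.65
tool_pos: [0.5542, 0.0016, -0.0131]
tcp_rot: [[0.08, 0.997, 0.001], [0.997, -0.08, 0.0], [0.0, 0.001, -1.0]]
ft_force: [-1.0, 1.4, 6.1]
width: 0.537
```

```bash
python3 - <<'E'
from h import *
im,c=shot('w20')
cv2.imwrite('pics/w20c.png',cv2.resize(im[120:300,180:460],None,fx=2.7,fy=2.7))
E
```

```text
t 29.65 tcp [ 0.5542  0.0016 -0.0131] yaw 85.41 tz [ 1.4e-03  1.0e-04 -1.0e+00] F [-1.   1.4  6.1] w 0.049306224221947616
```

View pics/w20c.png

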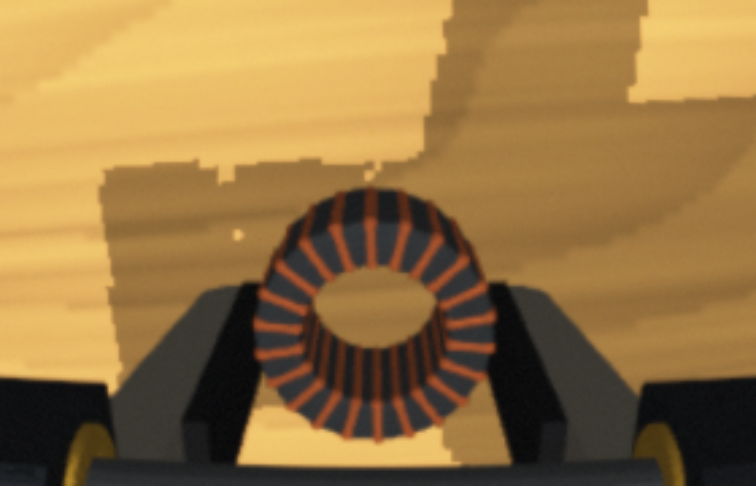

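>>> drive_tool:
  plan:
    - [0.044,0,0,-0.01,0,0,0]
    - [0.044,0,0,-0.035,0,0,0]
    - [0.044,0,0,-0.045,0,0,0]
    - [0.044,0,0,-0.03,0,0,0]
    - [0.044,0.0533,-0.0013,0,0,0,0]
    - [0.044,0.0533,-0.0013,0,0,0,0]
    - [0.044,0.0533,-0.0013,0,0,0,0]
    - [0.044,0.0533,-0.0013,0,0,0,0]
    - [0.044,0.0533,-0.0013,0,0,0,0]
    - [0.044,0.0533,-0.0013,0,0,0,0]

```text
time: 30.95
tool_pos: [0.5709, 0.3226, 0.1066]
tcp_rot: [[0.08, 0.997, -0.0], [0.997, -0.08, -0.0], [-0.0, -0.0, -1.0]]
ft_force: [1.7, -0.3, -2.2]
width: 0.537
```

>>> drive_tool:
  plan:
    - [0.044,0,0,0,0,0,0]
    - [0.044,0,0,0,0,0,0]

```text
time: 31.2
tool_pos: [0.5706, 0.3204, 0.106]
tcp_rot: [[0.079, 0.997, -0.001], [0.997, -0.079, -0.001], [-0.001, -0.001, -1.0]]
ft_force: [0.3, -0.2, -1.7]
width: 0.539
```

```bash
python3 - <<'E'
from h import *
im,c=shot('w21')
cv2.imwrite('pics/w21c.png',cv2.resize(im[80:300,180:460],None,fx=2.7,fy=2.7))
E
```

```text
t 31.2 tcp [0.5706 0.3204 0.106 ] yaw 85.47 tz [-8.e-04 -8.e-04 -1.e+00] F [ 0.3 -0.2 -1.7] w 0.04950060106315917
```

View pics/w21c.png

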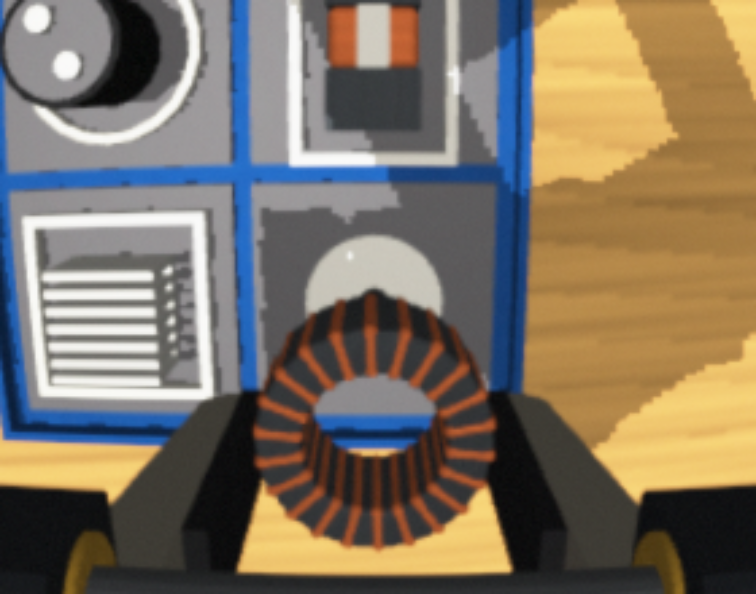

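```bash
python3 - <<'E'
from h import *
im,c=load('w21');s=arm.state();R=s['tcp_rot'];t=s['tool_pos']
f=lambda x,y,z:R.T@(onz(c,180+x/2.7,80+y/2.7,z,True)-t)*1000
zt=t[2]+.0431
print('choke near',f(376,547,zt)-[0,25,0],'base far',f(374,294,zt-.03)+[0,25,0])
print('disc L,R',f(305,300,.008),f(443,300,.008),'top',f(375,235,.008))
for p in((.5728,.3206),(.5727,.3211),(.571,.3213)):print('post est',R.T@(np.array([*p,.01])-t)*1000)
E
```

```text
choke near [  1.7009347   -3.27680061 -43.11613481] base far [  1.30650446  -1.77085579 -13.0831071 ]
disc L,R [-23.8118137    0.92496088  98.03591842] [26.77452187  0.92465685 97.99204546] top [  1.83649088 -23.09601712  98.02985532]
post est [ 0.96428045  2.00097653 96.01370424]
post est [ 1.45468394  1.86131874 96.01337299]
post est [ 1.51811945  0.15077066 96.01447027]
```

>>> drive_tool:
  plan:
    - [0.044,0,0.0042,0.03,0,0,0]
    - [0.044,0,0,0.035,0,0,0]
    - [0.044,0,0,0.015,0,0,0]
    - [0.044,0,0,0.012,0,0,0]
    - [0.044,0,0,0.009,0,0,0]
    - [0.044,0,0,0.006,0,0,0]
    - [0.044,0,0,0,0,0,0]

```text
time: 32.12
tool_pos: [0.5754, 0.3208, -0.0009]
tcp_rot: [[0.08, 0.997, -0.0], [0.997, -0.08, -0.0], [-0.0, -0.0, -1.0]]
ft_force: [-0.3, -0.3, -0.4]
width: 0.534
```

>>> drive_tool:
  plan:
    - [0.044,0,0,0.0015,0,0,0]
    - [0.044,0,0,0,0,0,0]

```text
time: 32.38
tool_pos: [0.5756, 0.3208, -0.0021]
tcp_rot: [[0.08, 0.997, 0.0], [0.997, -0.08, 0.0], [0.0, 0.0, -1.0]]
ft_force: [-0.6, 0.1, -2.0]
width: 0.537
```

>>> drive_tool:
  plan:
    - [0.044,0,0,0.0015,0,0,0]
    - [0.044,0,0,0.001,0,0,0]
    - [0.044,0,0,0,0,0,0]

```text
time: 32.75
tool_pos: [0.5754, 0.3207, -0.0049]
tcp_rot: [[0.08, 0.997, -0.0], [0.997, -0.08, 0.0], [-0.0, -0.0, -1.0]]
ft_force: [0.3, 0.9, -2.6]
width: 0.536
```

>>> drive_tool:
  plan:
    - [0.044,0,0,0.0008,0,0,0]
    - [0.044,0,0,0,0,0,0]

```text
time: 33.0
tool_pos: [0.5754, 0.3207, -0.005]
tcp_rot: [[0.08, 0.997, 0.0], [0.997, -0.08, 0.0], [0.0, 0.0, -1.0]]
ft_force: [-1.8, -1.1, 5.8]
width: 0.539
```

Contact came at the expected height. Releasing and retreating.

>>> drive_tool:
  plan:
    - [0.052,0,0,0,0,0,0]
    - [0.058,0,0,0,0,0,0]
    - [0.064,0,0,0,0,0,0]
    - [0.064,0,0,0,0,0,0]
    - [0.064,0,0,-0.01,0,0,0]
    - [0.064,0,0,-0.03,0,0,0]
    - [0.064,0,0,-0.04,0,0,0]
    - [0.064,0,0,-0.04,0,0,0]
    - [0.064,0,0.05,-0.03,0,0,0]
    - [0.064,0,0.02,0,0,0,0]

```text
time: 34.25
tool_pos: [0.6491, 0.3159, 0.1489]
tcp_rot: [[0.08, 0.997, 0.007], [0.997, -0.08, 0.003], [0.003, 0.006, -1.0]]
ft_force: [-0.5, -0.2, 0.5]
width: 0.699
```

```bash
python3 - <<'E'
from h import *
im,c=shot('w22')
cv2.imwrite('pics/w22c.png',cv2.resize(im[60:300,150:450],None,fx=2.3,fy=2.3))
f=arm.grab_frame('scene')[:,:,::-1]
cv2.imwrite('pics/s22.png',cv2.resize(f[220:350,360:540],None,fx=4.4,fy=4.4,interpolation=cv2.INTER_CUBIC))
cv2.imwrite('pics/s22f.png',f)
E
```

```text
t 34.25 tcp [0.6491 0.3159 0.1489] yaw 85.41 tz [ 0.0067  0.0029 -1.    ] F [-0.5 -0.2  0.5] w 0.06422201433851152
```

View pics/w22c.png

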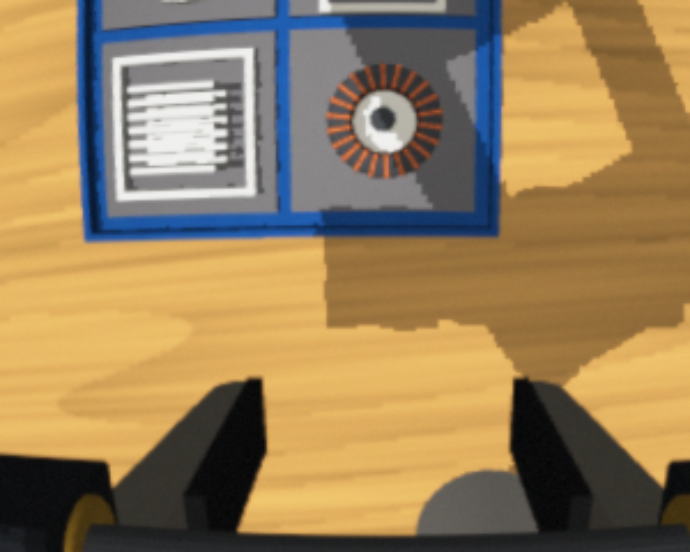

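View pics/s22.png

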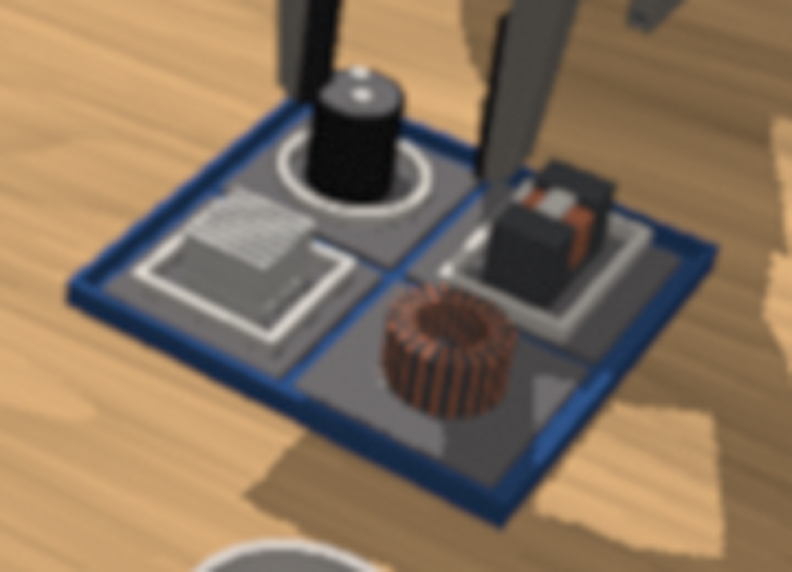

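View pics/s22f.png

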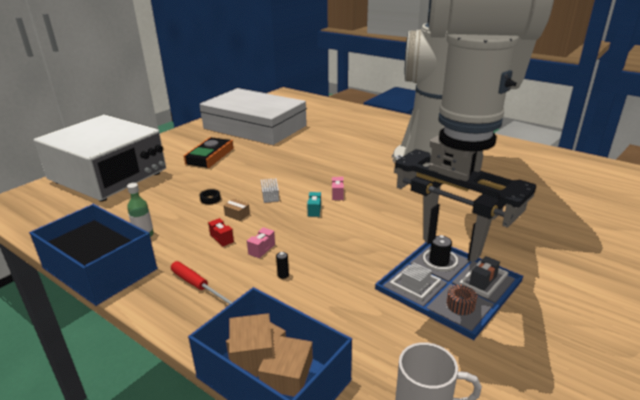

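All four parts are down in their nests, with the post visible inside the choke's hole. The look-alikes haven't moved, and the gripper is about 0.15 m above the bench, clear of everything. Handing in.

```bash
python3 -c "
from cell import arm
print(arm.finish_job())"
```

```text
the job is handed in; nothing more can be done
None
```

The kit tray is filled and handed in at about 34 s. I placed the capacitor, the short heat sink, the transformer and the ring choke in that order. Each was lowered until light contact (about 6–14 N) and then released.

**Last checks:**
- The wrist and scene pictures showed every part upright inside its rim or over the post, at the heights expected when resting on the nest floor.
- The slim capacitor and the long heat sink looked unmoved.
- The gripper was clear, with forces near zero.

**What disagreed:** The real fingertips sit about 28 mm behind the stated TCP. Because of this, my first two grips on the capacitor were too high and tilted it, the first by about 10°. When I opened the jaws after that grip, it leaned further, briefly against a finger, before standing upright again. I worked out the offset from the two camera views, regripped lower and used it for all the other grasps, with no further trouble.

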